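# Pack and clip shut a spares case

## Robot

A 6-joint arm with a two-finger parallel gripper is mounted at the origin on the work surface. World frame = base frame: x ahead of the robot, y to its left, z up, the work surface at z = 0. Lengths are in m, angles in degrees, forces in N, time in s.
With the tool pointing down it reaches from about 0.4 to 0.825 m from the base axis. Payload 7 kg.
Tool frame: the origin (TCP) lies between the finger pads; the fingertips stand 11 mm ahead of it and the grasp point (between the pads) lies 8 mm behind it (r.tcp_to_tips is the distance from the TCP to the fingertips, in m); x points along the fingers, y is the direction in which the jaws open and shut, and the axes are right-handed (so a half turn about x gives the same grasp; the last joint's range is limited). The gripper opens to 88 mm and grips with 3 to 60 N. Pads are 19 mm wide; open, the fingers measure 130 mm over their backs; the gripper's body (78 mm by 193 mm) begins 47 mm behind the grasp point.
Start: joints at [-55.399, 20.546, 0.682, 0, -70.136, -16.507], TCP at [0.21, -0.642, 0.216] pointing down, gripper open.
Joint ranges: [-176.03, 176.03], [-82.01, 121.73], [-58.28, 71.71], [-173.87, 95.51], [-174.79, -0.11], [-173.66, 173.66]. Speed limits (degrees/s): [136.94, 136.94, 172.46, 180, 180, 180].

## Interface

Orientations are given as [roll, pitch, yaw] about the fixed x, y, z axes, in that order (R = Rz(yaw) Ry(pitch) Rx(roll)).
In Python, from plant import r gives the robot as it stands.
- The arm moves only by the tool arm_command, never from a script. Its argument "plan" is a list of rows, each an object of numbers: "dx", "dy", "dz": the shift along the tool's x, y, z each as a share of 0.02 m, from -1 to 1; "wx", "wy", "wz": the turn, a rotation vector about the tool's x, y, z each as a share of 0.08 rad, from -1 to 1. In form: [{"dx": .., "dy": .., "dz": .., "wx": .., "wy": .., "wz": ..}, ...]. A call has 1 to 20 rows; each row shifts and turns the pose as measured when the row begins, along the tool's axes as they then stand; what a row does not reach is not made up. A row lasts 1/12 s, in which the tool goes at most 41.7 mm and 7.16 degrees, less where a joint would pass 70% of its speed; a pose out of reach is approached as far as the arm can. A call with a number of a shift or a turn outside -1 to 1 is refused whole. A call with a gripper value outside its range is refused whole. "fingers" is the closure, from -1 (fully open) to 1 (shut), so that 0 is half open, set as the call begins (left out, the last holds). The fingers move at their own pace and stop on an object; "force" is the grip in N (left out, the last holds). Time passes only in rows, so rows that do not move let the fingers close. It gives the time, the measured TCP pose, the force and the opening at its end, in the units of the state.
- r.get_state(): the state, without advancing time (a new reading comes with each control period).
- r.capture(name): name is "side" or "top" or "wrist"; returns (picture, depth): 384x512x3 uint8, red, green, blue; 384x512 float32, m along the optical axis (not along the pixel's ray), 0 where there is no reading.
- r.camera_model(name): a dict with "vertical_fov" (degrees; the focal length in pixels is half the picture's height over the tangent of half this angle, whatever the lens; pixels are square), "cx", "cy" (the principal point, pixels), "R" (3x3) and "t" (3): a world point X has camera coordinates R X + t. Camera axes: x right, y down, z forward; pixel columns grow to the right and rows downward; lengths in m; the calibration is good to about 2 mm. The wrist camera is an equidistant fisheye: a pixel r from the principal point sees the ray r / f radians off the axis. A picture is of the moment at which its call begins: read the wrist's pose just before it. camera_model takes no time and is no camera call; for the wrist camera it gives the pose at the moment of the call.
- r.close_job(): hands the job in, once; it reports no verdict.
Trained networks look in the newest picture that a camera, given by its name, has taken for a name from the list of things; names that differ only in an ending like _2 or _b are one class to them, and where a whole thing is asked for, a point or a joint stands for the part that bears it (a point fixed in the world has none). Each returns a list of dicts, best first, with "score" (0 to 1); they miss things now and then, are a little off and sometimes report something else, mostly with a low value. They report only what shows in the picture. A call takes as long as a camera call. They do not tell look-alikes from the thing itself.
- r.cut_out(camera, query): "mask" (384x512 bool, what is visible of it) and "bbox" ([left, top, width, height] in pixels, round what is visible of it).
- r.spot_point(camera, query): "centre" ([column, row] in pixels: a listed point, or the origin of a listed thing).
The state is a dict: "time_s": time; "joints": joint angles; "qd": joint speeds; "joint_torque": joint torques, N m; "tcp_pos": TCP position; "eef_rot": TCP orientation; "contact_force": force on the tool from outside, world axes, zero at the start; "moment": the same for the moment, N m; "gripper_width": finger opening in m.
Only numpy, scipy, OpenCV 4.12 (cv2) and the standard library are available. Lean on these libraries where they do the work, as an engineer would, in place of code of your own. Each camera call takes 0.05 s, during which the arm holds its last target.

## Task

Slide the vise's jaw fully open and take the finished heat-sink module out, and put it in the open transport case together with every spare capacitor and transformer lying on the bench. Then seat the lid flat on the case and fold all four clip flaps down until they lie flat on the lid's rim. Leave the screwdriver, the meter and the spool alone.

Things in the scene. Friction and masses are not known exactly. Their poses are not given: they have to be found in the camera images.
- case: grey plastic transport case, fixed to the bench, open on top; origin under the centre of its floor, x along its length, z up. Outside 216 (x) x 116 (y) x 48 mm high, inside 204 x 104 mm, walls and floor 6 mm thick. Four black clip flaps are hinged outside its long walls, two on each. A single row along x holds four parts
- hinge_a (a point): hinge axis of clip flap a, middle: at x -55, y +66, z 54 mm of the case; the axis runs along the case's x, and the point's axes are the case's
- flap_a (a joint): angle of clip flap a, a black plate 40 mm wide (case x), 4 mm thick, reaching 28 mm from its hinge: 0 = folded down, lying level over the rim of the seated lid; 1.57 = standing straight up; 2.1 to 2.4 at the start, leaning outwards. The stiff hinge stays where it is left; about 1 N at the flap's end turns it. Stops at -0.06 and 2.6
- hinge_b (a point): hinge axis of clip flap b, middle: at x +55, y +66, z 54 mm of the case; the axis runs along the case's x, and the point's axes are the case's
- flap_b (a joint): angle of clip flap b, a black plate 40 mm wide (case x), 4 mm thick, reaching 28 mm from its hinge: 0 = folded down, lying level over the rim of the seated lid; 1.57 = standing straight up; 2.1 to 2.4 at the start, leaning outwards. The stiff hinge stays where it is left; about 1 N at the flap's end turns it. Stops at -0.06 and 2.6
- hinge_c (a point): hinge axis of clip flap c, middle: at x -55, y -66, z 54 mm of the case; the axis runs along the case's x, and the point's axes are the case's
- flap_c (a joint): angle of clip flap c, a black plate 40 mm wide (case x), 4 mm thick, reaching 28 mm from its hinge: 0 = folded down, lying level over the rim of the seated lid; 1.57 = standing straight up; 2.1 to 2.4 at the start, leaning outwards. The stiff hinge stays where it is left; about 1 N at the flap's end turns it. Stops at -0.06 and 2.6
- hinge_d (a point): hinge axis of clip flap d, middle: at x +55, y -66, z 54 mm of the case; the axis runs along the case's x, and the point's axes are the case's
- flap_d (a joint): angle of clip flap d, a black plate 40 mm wide (case x), 4 mm thick, reaching 28 mm from its hinge: 0 = folded down, lying level over the rim of the seated lid; 1.57 = standing straight up; 2.1 to 2.4 at the start, leaning outwards. The stiff hinge stays where it is left; about 1 N at the flap's end turns it. Stops at -0.06 and 2.6
- lid_bar (a point): loose lid, 280 g: plate 212 x 114 x 6 mm, under it a 196 x 96 x 4 mm step that drops inside the case (4 mm play each way, either way round), on top an upright black grip bar 50 (x) x 12 (y) x 32 mm high. This point: on the bar, 11 mm below its top, 21 above the plate, 31 above the lid's underside; z up. Lid lies step down on the bench; when seated this point is 75 mm above the case's origin
- jaw (a joint): opening of the vise's sliding jaw in m: 0 = closed on the module, 0.040 = fully open (stop); slides with about 3 N of friction and stays where left
- jaw_post (a point): upright round steel post on the sliding jaw, 16 mm in diameter, rising 42 mm above the jaw's top; this point is its middle, 21 mm below its top and 65 mm above the bench. The jaw opens along this point's -x axis
- vise: low grey bench vise, fixed; origin under its centre, x along the slide, z up. Base 190 (x) x 84 (y) x 10 mm, bed top 25 mm above the bench, jaws' tops at 44 mm, jaws 66 to 70 mm wide (y). The fixed jaw is at its +x end (x 43 to 69 mm), the sliding jaw at -26 to 4 mm when closed; the post 17 mm behind the latter's edge
- module_c (a point): the finished module: aluminium finned heat sink 30 x 30 mm (x, y), 36 mm high, on a flange 44 (x) x 30 (y) x 8 mm thick; 110 g; this point is its centre, 18 mm above its underside. It stands on the vise's bed with x along the slide; the sliding jaw has a lip 6 mm over the flange, so it cannot be lifted until the jaw is open. Its y faces are free to grip
- cap1_c (a point): spare capacitor, an upright black can 30 mm in diameter, 36 mm high with two small terminals on top, 60 g; this point is its centre, 18 mm above its underside; may be absent
- cap2_c (a point): spare capacitor, an upright black can 30 mm in diameter, 36 mm high with two small terminals on top, 60 g; this point is its centre, 18 mm above its underside; may be absent
- trafo1_c (a point): spare transformer, dark steel core with copper winding, 36 (x) x 30 (y) x 36 mm high, 160 g; this point is its centre, 18 mm above its underside; may be absent
- trafo2_c (a point): spare transformer, dark steel core with copper winding, 36 (x) x 30 (y) x 36 mm high, 160 g; this point is its centre, 18 mm above its underside; may be absent
- screwdriver: bystander: screwdriver lying on the far side of the bench; origin under its middle
- meter: bystander: grey hand-held meter, 70 x 130 x 34 mm; origin under its centre
- spool: bystander: steel spool, 60 mm in diameter, 48 mm high; origin under its centre
Not all that is in view belongs to the job. What is shaped like the part that bears lid_bar but yellow is not meant. Leave any blue look-alike of the part that bears module_c alone.

How it is judged (in metres and radians):
On the way, in this order (a step that is already met when the one before it is completed fails the run):
1. the vise's jaw is slid fully open (over 35 mm) (value of joint jaw above 0.035 m), for 0.2 s.
2. the module and every spare present are in the case (x of module_c in the frame of case between -0.102 and 0.102 m and y of module_c in the frame of case between -0.052 and 0.052 m and z of module_c in the frame of case between 0 and 0.04 m and x of cap1_c in the frame of case between -0.102 and 0.102 m and y of cap1_c in the frame of case between -0.052 and 0.052 m and z of cap1_c in the frame of case between 0 and 0.04 m and x of cap2_c in the frame of case between -0.102 and 0.102 m and y of cap2_c in the frame of case between -0.052 and 0.052 m and z of cap2_c in the frame of case between 0 and 0.04 m and x of trafo1_c in the frame of case between -0.102 and 0.102 m and y of trafo1_c in the frame of case between -0.052 and 0.052 m and z of trafo1_c in the frame of case between 0 and 0.04 m and x of trafo2_c in the frame of case between -0.102 and 0.102 m and y of trafo2_c in the frame of case between -0.052 and 0.052 m and z of trafo2_c in the frame of case between 0 and 0.04 m), for 0.2 s.
3. the lid is seated flat on the case (z of lid_bar in the frame of case between 0.071 and 0.0775 m and horizontal distance between lid_bar and case below 0.008 m and angle between lid_bar's own z axis and vertical below 0.04 rad), for 0.2 s.
4. all four clip flaps are folded down (value of joint each of flap_a, flap_b, flap_c, flap_d below 0.15 rad), for 0.2 s.
At the end, for the whole second after the job is handed in: The module and every spare present lie inside the case; the lid is seated on it (its grip-bar point 71 to 77.5 mm above the case's origin, within 8 mm of its centre, tilted under 0.04 rad); all four flaps are below 0.15 rad (all of step 2 and all of step 3 and all of step 4); the robot touches nothing.
It fails at once if the screwdriver, the meter or the spool is moved by more than 30 mm (distance of any of screwdriver, meter, spool from where it was at the start of the episode above 0.03 m).
Of cap1, cap2, trafo1, trafo2 only 2 to 3 are there at a start; the rules pass over those that are not, and their reading is None.
At some moment in a run one of cap1, cap2, trafo1, trafo2 may be knocked a few centimetres aside while the robot is not near it.
It also fails if it takes over 208 s, if anything falls off the work surface, if the arm or the gripper's body presses on something with over 40 N, if the wrist force passes 120 N, or if a joint passes its speed limit or range.

## Working session

There is one attempt and no reset: what is moved stays moved. The work goes in short steps, Python scripts to look and compute and a tool call to move; the robot and the scene stay as the last step left them, time stands still between calls to the robot, and variables do not carry over. Pictures are saved under pics/ and viewed, and the job is handed in when it is done.

Besides the shell and the picture viewer there is one more tool, called after "Emit:" as a command line: name --argument value ..., lists and objects as JSON in quotes. arm_command: Moves the arm, as the interface text tells. Shift numbers are shares of 0.02 m and turn numbers shares of 0.08 rad, none past 1 either way. Its arguments: {"type":"object","properties":{"plan":{"type":"array","items":{"type":"object","properties":{"dx":{"type":"number"},"dy":{"type":"number"},"dz":{"type":"number"},"wx":{"type":"number"},"wy":{"type":"number"},"wz":{"type":"number"}}}},"fingers":{"type":"number"},"force":{"type":"number"}},"required":["plan"]}

```bash
ls; mkdir -p pics
cat > h.py <<'E'
import numpy as np, cv2
from plant import r
def snap(n,tag):
    m=r.camera_model(n); p,d=r.capture(n); cv2.imwrite(f'pics/{tag}.png',p[:,:,::-1]); return p,d,m
def ray(m,u,v,wrist=False):
    f=192/np.tan(np.radians(m['vertical_fov']/2)); x=(u-m['cx']);y=(v-m['cy'])
    if wrist:
        rr=np.hypot(x,y); th=rr/f; s=np.sin(th)/max(rr,1e-9); c=np.array([x*s,y*s,np.cos(th)])
    else: c=np.array([x/f,y/f,1.])
    return c
def cam(m): R=np.array(m['R']);t=np.array(m['t']); return R,t,-R.T@t
def atz(m,u,v,z,wrist=False):
    R,t,C=cam(m); d=R.T@ray(m,u,v,wrist); return C+d*(z-C[2])/d[2]
def proj(m,X,wrist=False):
    R,t,C=cam(m); c=R@np.array(X)+t; f=192/np.tan(np.radians(m['vertical_fov']/2))
    if wrist:
        th=np.arctan2(np.hypot(c[0],c[1]),c[2]); k=f*th/np.hypot(c[0],c[1]); return m['cx']+c[0]*k,m['cy']+c[1]*k
    return m['cx']+f*c[0]/c[2],m['cy']+f*c[1]/c[2]
def cloud(m,d,wrist=False):
    f=192/np.tan(np.radians(m['vertical_fov']/2)); v,u=np.mgrid[0:d.shape[0],0:d.shape[1]]
    x=u-m['cx'];y=v-m['cy']
    if wrist:
        rr=np.maximum(np.hypot(x,y),1e-9); th=rr/f; k=np.tan(th)/rr; c=np.stack([x*k*d,y*k*d,d],-1)
    else: c=np.stack([x/f*d,y/f*d,d],-1)
    R,t,C=cam(m); return (c-t)@R
E
python3 - <<'E'
from h import *
for n in ('side','top','wrist'):
    p,d,m=snap(n,n+'0'); print(n,m['vertical_fov'],m['cx'],m['cy'],cam(m)[2],np.round(m['R'],2).tolist())
    np.savez(f'{n}0.npz',d=d)
print(r.get_state())
E
```

```text
pics
side 45.443859194705276 252.0693878354697 187.94500635618937 [ 0.4612007  -0.74754787  1.01848644] [[0.98, -0.21, -0.01], [-0.16, -0.74, -0.66], [0.13, 0.64, -0.75]]
top 44.38049569695875 259.4110010623215 192.65588808323724 [0.34880542 0.0657369  1.37366317] [[0.02, -1.0, 0.01], [-0.98, -0.02, -0.17], [0.17, -0.01, -0.98]]
wrist 65.70646984690485 253.38041421937552 194.73654993941145 [ 0.13796072 -0.66420763  0.38455573] [[-0.31, 0.95, 0.0], [0.91, 0.3, 0.28], [0.27, 0.09, -0.96]]
{'time_s': 0.15, 'joints': array([-5.53994445e+01,  2.05836048e+01,  6.44296602e-01, -1.54010733e-02,
       -7.01349400e+01, -1.65072912e+01]), 'qd': array([-0.12070052, -0.08731211,  0.24194473,  0.0925356 , -0.07270526,
        0.02038095]), 'joint_torque': array([-4.52701242e-04, -5.83273566e+01,  2.93286967e+01,  7.00116992e+00,
        8.73975892e-03, -1.11943264e-04]), 'tcp_pos': array([ 0.20948786, -0.6412548 ,  0.21510585]), 'eef_rot': array([ 95.47359349,  89.92435273, 113.56161503]), 'contact_force': array([ 0.05919632,  0.35424878, -0.11381905]), 'moment': array([0.00731963, 0.06331128, 0.03814423]), 'gripper_width': 0.08763212614670553}
```

View pics/top0.png

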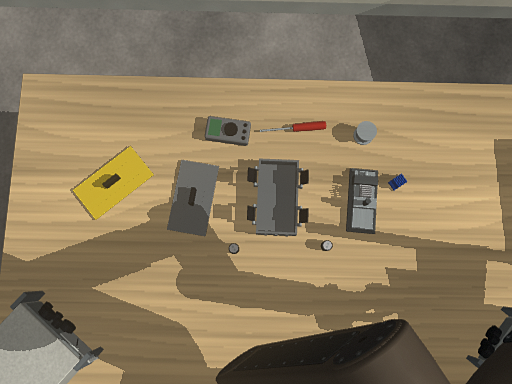

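View pics/side0.png

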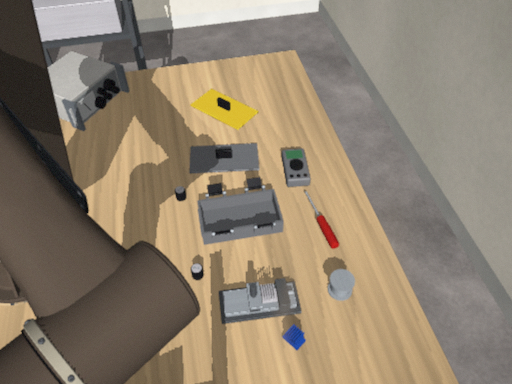

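View pics/wrist0.png

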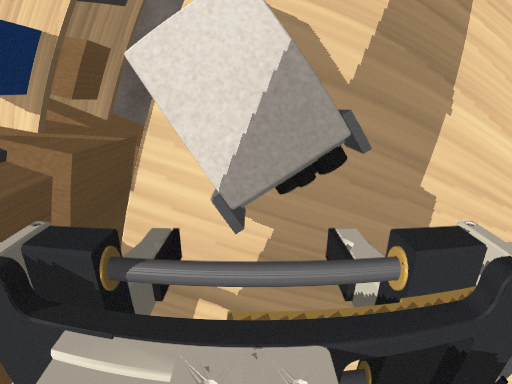

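```bash
cat > look.py <<'E'
from h import *
import sys
n=sys.argv[1]; tag=sys.argv[2]
p,d,m=snap(n,tag)
for q in sys.argv[3:]:
    for o in r.spot_point(n,q)[:4]:
        print(n,q,round(o['score'],2),np.round(o['centre'],1))
print(r.get_state()['time_s'])
E
python3 - <<'E'
from h import *
p,d,m=snap('top','top1')
W=cloud(m,d)
hz={'jaw_post':.065,'module_c':.043,'cap1_c':.018,'trafo1_c':.018,'lid_bar':.031,'case':0,'vise':0,'hinge_a':.054,'spool':0,'meter':0,'screwdriver':0}
for q in hz:
    for o in r.spot_point('top',q)[:5]:
        u,v=o['centre']; print(q,round(o['score'],2),np.round([u,v],1),np.round(atz(m,u,v,hz[q]),4), np.round(W[int(v),int(u)],3))
np.save('W.npy',W)
print(r.get_state()['time_s'])
c=cv2.resize(p[140:270,150:420,::-1],None,fx=2.9,fy=2.9,interpolation=cv2.INTER_CUBIC); cv2.imwrite('pics/c1.png',c)
E
```

```text
jaw_post 0.51 [363.7 204.8] [ 0.5498 -0.236   0.065 ] [ 0.555 -0.238  0.048]
module_c 0.56 [365.8 192.9] [ 0.5879 -0.2477  0.043 ] [ 0.588 -0.243  0.055]
module_c 0.44 [396.3 180.7] [ 0.6256 -0.3368  0.043 ] [ 0.629 -0.338  0.035]
cap1_c 0.64 [328.3 248.5] [ 0.4281 -0.1428  0.018 ] [ 0.428 -0.139  0.037]
lid_bar 0.94 [111.8 179.9] [0.6124 0.487  0.031 ] [0.613 0.486 0.041]
lid_bar 0.7 [362.6 200.7] [ 0.5669 -0.2409  0.031 ] [ 0.566 -0.235  0.048]
lid_bar 0.63 [191.8 195.8] [0.5707 0.2532 0.031 ] [0.571 0.254 0.041]
case 0.94 [280.3 194.8] [ 0.5844 -0.0041  0.    ] [ 0.587 -0.003  0.001]
vise 0.85 [360.2 200.5] [ 0.5724 -0.2408  0.    ] [ 0.567 -0.231  0.043]
hinge_a 0.89 [251.4 176.6] [0.6262 0.0821 0.054 ] [0.625 0.083 0.066]
hinge_a 0.73 [251.6 215. ] [0.5156 0.079  0.054 ] [0.514 0.081 0.065]
hinge_a 0.66 [302.4 178.1] [ 0.6251 -0.064   0.054 ] [ 0.625 -0.063  0.056]
hinge_a 0.64 [300.4 216.8] [ 0.5134 -0.0589  0.054 ] [ 0.515 -0.058  0.056]
spool 0.82 [362.9 137. ] [ 0.7676 -0.2524  0.    ] [ 0.752 -0.238  0.051]
spool 0.68 [252.9 174.9] [0.6429 0.0784 0.    ] [0.633 0.08  0.059]
meter 0.66 [228. 131.] [0.7771 0.1569 0.    ] [0.765 0.154 0.039]
screwdriver 0.89 [292. 129.] [ 0.7879 -0.0371  0.    ] [ 0.789 -0.037 -0.002]
screwdriver 0.3 [233.8 247.9] [0.4252 0.129  0.    ] [0.426 0.13  0.035]
0.75
```

View pics/c1.png

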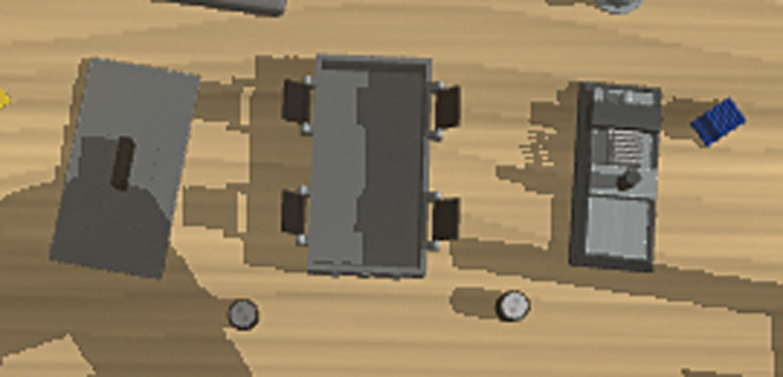

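```bash
cat > fit.py <<'E'
from h import *
def rect(P):
    (c,s,a)=cv2.minAreaRect(P[:,:2].astype(np.float32)*1000); return np.round(c,1),np.round(s,1),round(a,2)
W=np.load('W.npy')
def sel(x0,x1,y0,y1,z0,z1):
    m=(W[...,0]>x0)&(W[...,0]<x1)&(W[...,1]>y0)&(W[...,1]<y1)&(W[...,2]>z0)&(W[...,2]<z1); return W[m]
E
python3 - <<'E'
from fit import *
for n,b in {'case':(.45,.72,-.065,.065,.035,.055),'caseall':(.45,.72,-.066,.066,.012,.055),'lid':(.42,.72,.15,.36,.006,.02),'bar':(.5,.65,.2,.3,.03,.05),'vbase':(.44,.7,-.33,-.17,.006,.06),'cap1':(.39,.46,.1,.16,.028,.05),'cap2':(.39,.46,-.18,-.1,.028,.05),'post':(.52,.6,-.27,-.2,.068,.1),'visej':(.45,.7,-.3,-.18,.036,.05),'mod':(.56,.61,-.3,-.2,.054,.066),'flA':(.45,.72,.06,.12,.04,.09),'flB':(.45,.72,-.12,-.06,.04,.09)}.items():
    P=sel(*b); print(n,len(P),rect(P) if len(P)>3 else '',np.round(np.median(P,0),4) if len(P) else '')
# any other objects above the table in reachable region
W2=W
m=(W2[...,2]>.012)&(W2[...,2]<.2)&(W2[...,0]>.3)&(abs(W2[...,1])<.75)&(W2[...,0]<.95)
n,l,s,c=cv2.connectedComponentsWithStats(m.astype(np.uint8))
for i in range(1,n):
    if s[i,4]>20: print(np.round(c[i]),s[i],np.round(np.median(W2[l==i],0),3))
E
```

```text
case 593 (array([572.6,   1. ]), array([127.5, 219.4]), 89.31) [ 0.5799 -0.0165  0.0479]
caseall 805 (array([572.5,   0.6]), array([131.2, 218.9]), 89.02) [ 0.5923 -0.0112  0.0464]
lid 2599 (array([571. , 253.3]), array([297.8, 205.5]), 1.25) [0.5667 0.252  0.0104]
bar 84 (array([570.6, 252.8]), array([12.3, 49.1]), 81.39) [0.5708 0.2522 0.0413]
vbase 1786 (array([ 574.6, -249.1]), array([157.5, 248. ]), 88.18) [ 0.565  -0.2373  0.0251]
cap1 83 (array([423.7, 128.9]), array([27.9, 25.9]), 46.59) [0.4232 0.1292 0.0345]
cap2 91 (array([ 437.4, -136.4]), array([28.6, 28. ]), 64.94) [ 0.437  -0.1362  0.0347]
post 35 (array([ 559. , -242.1]), array([14.9, 13.9]), 1.51) [ 0.5574 -0.2411  0.0851]
visej 455 (array([ 598.5, -245.9]), array([ 70.2, 105.8]), 86.36) [ 0.6048 -0.2427  0.0434]
mod 94 (array([ 584.6, -244.4]), array([29.5, 46.7]), 87.51) [ 0.5919 -0.245   0.0597]
flA 415 (array([575.5,  76.4]), array([214.4,  34.2]), 1.12) [0.5602 0.0743 0.0583]
flB 210 (array([571.7, -69. ]), array([162.7,  18.1]), 0.08) [ 0.5715 -0.0681  0.0669]
[227. 130.] [ 205  116   46   29 1057] [0.768 0.157
[... 415 characters left out ...]
3 166  16  15  42] [0.633 0.241 0.014]
[363. 199.] [ 347  168   31   65 1421] [ 0.569 -0.239  0.029]
[112. 183.] [ 99 172  27  26 219] [0.606 0.488 0.022]
[399. 181.] [392 173  16  15 135] [ 0.628 -0.347  0.034]
[141. 179.] [138 174   8  10  25] [0.62  0.406 0.013]
[131. 185.] [125 183  12   7  22] [0.602 0.434 0.013]
[180. 187.] [175 183  12  10  33] [0.599 0.291 0.013]
[188. 200.] [177 183  22  40 182] [0.558 0.256 0.022]
[100. 199.] [ 96 192   9  16  38] [0.558 0.521 0.013]
[209. 200.] [206 194   6  12  26] [0.561 0.205 0.014]
[186. 228.] [182 223  10  10  24] [0.482 0.268 0.014]
[326. 245.] [321 240  12  11 100] [ 0.437 -0.134  0.034]
[233. 248.] [229 243  10  11  88] [0.423 0.129 0.034]
```

```bash
cat > go.py <<'E'
from h import *
import sys
from scipy.spatial.transform import Rotation as Ro
# usage: go.py x y z jawaxis_deg(world heading of tool y mod 180)
def rot():
    s=r.get_state(); return s,Ro.from_euler('xyz',s['eef_rot'],degrees=True).as_matrix()
def main(x,y,z,a=None):
    s,R=rot(); p=np.array(s['tcp_pos'])
    h=np.degrees(np.arctan2(R[1,1],R[0,1])); 
    print('t',round(s['time_s'],2),'tcp',np.round(p,4),'heading tool y',round(h,2),'w',round(s['gripper_width'],4),'F',np.round(s['contact_force'],1),'toolx',np.round(R[:,0],3), 'j',np.round(s['joints'],0))
    d=np.array([x,y,z])-p
    # desired frame
    Rt=R
    if a is not None:
        best=None
        e=(a-h+90)%180-90
        hh=np.radians(h+e)
        X=np.array([0,0,-1.]);Y=np.array([np.cos(hh),np.sin(hh),0]);Z=np.cross(X,Y); Rt=np.stack([X,Y,Z],1)
        rv=Ro.from_matrix(R.T@Rt).as_rotvec()
        print('turn (units .08):',np.round(rv/.08,2))
    print('world d mm',np.round(d*1000,1),' units now-frame',np.round(R.T@d/.02,2),' units turned-frame',np.round(Rt.T@d/.02,2))
if __name__=='__main__':
    v=[float(i) for i in sys.argv[1:]]; main(*v)
E
python3 go.py 0.558 -0.242 0.2 87
python3 - <<'E'
from fit import *
# vise yaw from base edges: use points 0.02..0.05 of vise bed
import cv2
p=cv2.imread('pics/top1.png'); c=cv2.resize(p[155:245,335:420],None,fx=6.6,fy=6.6,interpolation=cv2.INTER_CUBIC); cv2.imwrite('pics/v1.png',c)
E
```

```text
t 0.75 tcp [ 0.2096 -0.6416  0.2159] heading tool y 108.09 w 0.0874 F [0.5 0.1 0.5] toolx [ 0. -0. -1.] j [-55.  21.   1.   0. -70. -17.]
turn (units .08): [ 4.6 -0.   0. ]
world d mm [348.4 399.6 -15.9]  units now-frame [ 0.79 13.58 22.77]  units turned-frame [ 0.79 20.87 16.35]
```

View pics/v1.png

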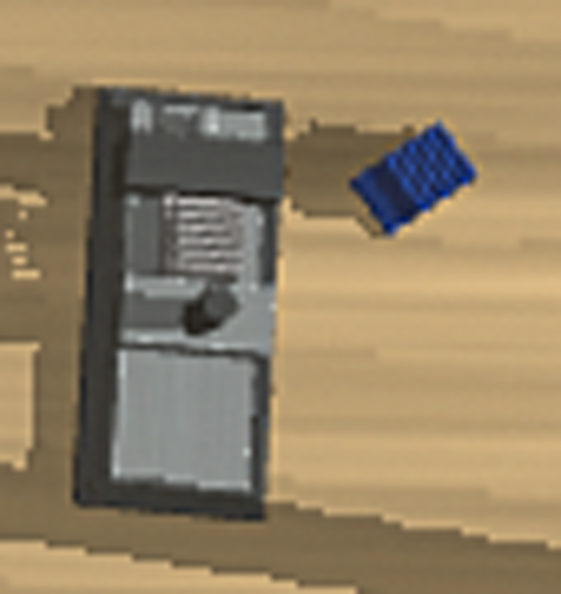

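Emit:
arm_command --plan '[{"wx":0.9},{"wx":0.9},{"wx":0.9},{"wx":0.9},{"wx":0.9},{"dy":1,"dz":0.78},{"dy":1,"dz":0.78},{"dy":1,"dz":0.78},{"dy":1,"dz":0.78},{"dy":1,"dz":0.78},{"dy":1,"dz":0.78},{"dy":1,"dz":0.78},{"dy":1,"dz":0.78},{"dy":1,"dz":0.78},{"dy":1,"dz":0.78},{"dy":1,"dz":0.78},{"dy":1,"dz":0.78},{"dy":1,"dz":0.78},{"dy":1,"dz":0.78},{"dy":1,"dz":0.78}]' --fingers -0.1

```text
schema error: expected keys dx, dy, dz, wx, wy, wz
```

```bash
python3 go.py 0.558 -0.2415 0.15 88
```

```text
t 0.75 tcp [ 0.2096 -0.6416  0.2159] heading tool y 108.09 w 0.0874 F [0.5 0.1 0.5] toolx [ 0. -0. -1.] j [-55.  21.   1.   0. -70. -17.]
turn (units .08): [ 4.38 -0.    0.  ]
world d mm [348.4 400.1 -65.9]  units now-frame [ 3.29 13.61 22.77]  units turned-frame [ 3.29 20.6  16.71]
```

Emit:
arm_command --plan '[{"dx":0,"dy":0.6,"dz":1,"wx":0.88,"wy":0,"wz":0},{"dx":0,"dy":0.6,"dz":1,"wx":0.88,"wy":0,"wz":0},{"dx":0,"dy":0.7,"dz":1,"wx":0.88,"wy":0,"wz":0},{"dx":0,"dy":0.8,"dz":0.9,"wx":0.88,"wy":0,"wz":0},{"dx":0,"dy":1,"dz":0.8,"wx":0.88,"wy":0,"wz":0},{"dx":0,"dy":1,"dz":0.8,"wx":0,"wy":0,"wz":0},{"dx":0,"dy":1,"dz":0.8,"wx":0,"wy":0,"wz":0},{"dx":0,"dy":1,"dz":0.8,"wx":0,"wy":0,"wz":0},{"dx":0,"dy":1,"dz":0.8,"wx":0,"wy":0,"wz":0},{"dx":0,"dy":1,"dz":0.8,"wx":0,"wy":0,"wz":0},{"dx":0,"dy":1,"dz":0.8,"wx":0,"wy":0,"wz":0},{"dx":0,"dy":1,"dz":0.8,"wx":0,"wy":0,"wz":0},{"dx":0,"dy":1,"dz":0.8,"wx":0,"wy":0,"wz":0},{"dx":0,"dy":1,"dz":0.8,"wx":0,"wy":0,"wz":0},{"dx":0,"dy":1,"dz":0.8,"wx":0,"wy":0,"wz":0},{"dx":0,"dy":1,"dz":0.8,"wx":0,"wy":0,"wz":0}]' --fingers -0.1 --force 30

```text
time_s: 2.08
tcp_pos: [0.4867, -0.3322, 0.2167]
eef_rot: [-34.9, 89.8, -38.4]
contact_force: [0.2, -0.0, 1.1]
gripper_width: 0.0482
```

```bash
python3 go.py 0.558 -0.2415 0.15 88
```

```text
t 2.08 tcp [ 0.4867 -0.3322  0.2167] heading tool y 86.45 w 0.0482 F [ 0.2 -0.   1.1] toolx [ 0.002 -0.002 -1.   ] j [-15.  12. -11.   0. -67. -78.]
turn (units .08): [-0.34  0.03  0.02]
world d mm [ 71.3  90.7 -66.7]  units now-frame [3.33 4.75 3.27]  units turned-frame [3.33 4.66 3.4 ]
```

Emit:
arm_command --plan '[{"dx":0.6,"dy":0.94,"dz":0.67,"wx":-0.17,"wy":0,"wz":0},{"dx":0.6,"dy":0.94,"dz":0.67,"wx":-0.17,"wy":0,"wz":0},{"dx":0.6,"dy":0.94,"dz":0.67,"wx":0,"wy":0,"wz":0},{"dx":0.6,"dy":0.94,"dz":0.67,"wx":0,"wy":0,"wz":0},{"dx":0.6,"dy":0.94,"dz":0.67,"wx":0,"wy":0,"wz":0},{"dx":0,"dy":0,"dz":0,"wx":0,"wy":0,"wz":0}]'

```text
time_s: 2.58
tcp_pos: [0.5651, -0.2336, 0.1568]
eef_rot: [-21.1, 89.5, -22.8]
contact_force: [0.3, 0.4, 0.0]
gripper_width: 0.0483
```

```bash
python3 go.py 0.558 -0.2415 0.066 88; python3 look.py wrist w1 jaw_post module_c;python3 look.py top t2
```

```text
t 2.58 tcp [ 0.5651 -0.2336  0.1568] heading tool y 88.29 w 0.0483 F [0.3 0.4 0. ] toolx [ 0.008 -0.004 -1.   ] j [ -4.  17. -13.   0. -60. -88.]
turn (units .08): [0.06 0.11 0.04]
world d mm [ -7.1  -7.9 -90.8]  units now-frame [ 4.54 -0.39 -0.38]  units turned-frame [ 4.54 -0.41 -0.34]
wrist jaw_post 0.64 [249.6 189.1]
wrist module_c 0.94 [155.3 241.4]
wrist module_c 0.88 [242.5 212.3]
2.7333
2.7833
```

View pics/w1.png

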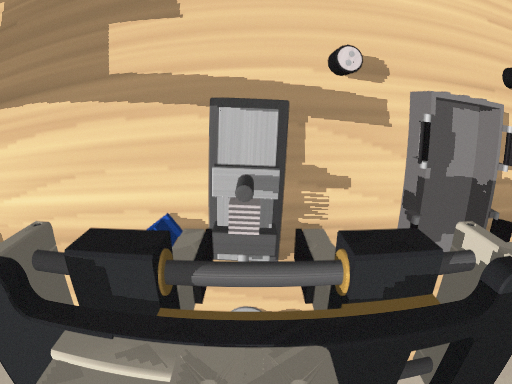

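View pics/t2.png

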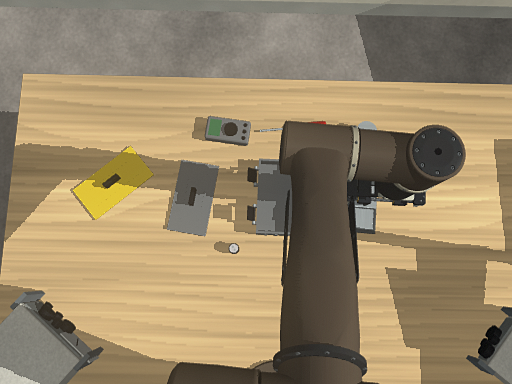

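Run:
```python
from fit import *
import fit
p,d,m=snap('wrist','w2'); W=cloud(m,d,True); fit.W=W
for n,b in {'post':(.52,.6,-.27,-.2,.07,.1),'posttop':(.52,.6,-.27,-.2,.082,.1),'modtop':(.57,.63,-.28,-.2,.055,.066),'jaws':(.45,.7,-.3,-.18,.036,.05),'cap2':(.39,.46,-.18,-.1,.028,.05)}.items():
    P=sel(*b); print(n,len(P),rect(P) if len(P)>3 else '',np.round(np.median(P,0),4) if len(P) else '')
```

```text
post 320 (array([ 558.7, -240.5]), array([15.5, 14.6]), 39.12) [ 0.5572 -0.2407  0.0861]
posttop 261 (array([ 558.5, -240.8]), array([14.8, 15.1]), 21.74) [ 0.5583 -0.2407  0.0864]
modtop 915 (array([ 592.6, -243.2]), array([30.2, 31.1]), 86.09) [ 0.5931 -0.2431  0.0608]
jaws 3243 (array([ 599.2, -243.7]), array([ 70.7, 107.2]), 86.14) [ 0.5748 -0.2443  0.0439]
cap2 637 (array([ 438.1, -134.8]), array([29.3, 29.7]), 41.26) [ 0.4387 -0.1359  0.0353]
```

Emit:
arm_command --plan '[{"dx":0,"dy":-0.4,"dz":-0.32,"wx":0.45,"wy":0.1,"wz":0.04},{"dx":0,"dy":0,"dz":0,"wx":0,"wy":0,"wz":0},{"dx":0.7,"dy":0,"dz":0,"wx":0,"wy":0,"wz":0},{"dx":0.7,"dy":0,"dz":0,"wx":0,"wy":0,"wz":0},{"dx":0.7,"dy":0,"dz":0,"wx":0,"wy":0,"wz":0}]'

```text
time_s: 3.25
tcp_pos: [0.5582, -0.2508, 0.1239]
eef_rot: [-8.8, 89.1, -13.3]
contact_force: [0.0, -0.0, 0.5]
gripper_width: 0.0479
```

```bash
python3 go.py 0.5585 -0.2408 0.066 86.2
```

```text
t 3.25 tcp [ 0.5582 -0.2508  0.1239] heading tool y 85.54 w 0.0479 F [ 0.  -0.   0.5] toolx [ 0.015 -0.003 -1.   ] j [ -6.  18. -15.   0. -55. -89.]
turn (units .08): [-0.14  0.19  0.03]
world d mm [  0.3  10.  -57.9]  units now-frame [ 2.89  0.51 -0.07]  units turned-frame [ 2.9   0.5  -0.02]
```

Emit:
arm_command --plan '[{"dx":0.4,"dy":0.5,"dz":0,"wx":-0.1,"wy":0.2,"wz":0},{"dx":0.4,"dy":0,"dz":0,"wx":0,"wy":0,"wz":0},{"dx":0,"dy":0,"dz":0,"wx":0,"wy":0,"wz":0}]'

```text
time_s: 3.5
tcp_pos: [0.5567, -0.2421, 0.1057]
eef_rot: [-159.7, 89.7, -163.9]
contact_force: [-1.2, -0.3, -0.2]
gripper_width: 0.0481
```

```bash
python3 go.py 0.5585 -0.2408 0.066 86.2
```

```text
t 3.5 tcp [ 0.5567 -0.2421  0.1057] heading tool y 85.76 w 0.0481 F [-1.2 -0.3 -0.2] toolx [-0.005 -0.001 -1.   ] j [ -5.  20. -16.   0. -54. -89.]
turn (units .08): [-0.09 -0.06  0.02]
world d mm [  1.8   1.3 -39.7]  units now-frame [1.98 0.08 0.09]  units turned-frame [1.98 0.07 0.09]
```

Emit:
arm_command --plan '[{"dx":0.5,"dy":0.05,"dz":0.05,"wx":-0.05,"wy":-0.03,"wz":0},{"dx":0.5,"dy":0,"dz":0.04,"wx":0,"wy":0,"wz":0},{"dx":0.5,"dy":0,"dz":0,"wx":0,"wy":0,"wz":0},{"dx":0.45,"dy":0,"dz":0,"wx":0,"wy":0,"wz":0},{"dx":0,"dy":0,"dz":0,"wx":0,"wy":0,"wz":0}]'

```text
time_s: 3.92
tcp_pos: [0.5596, -0.2418, 0.0645]
eef_rot: [-71.4, 89.9, -75.4]
contact_force: [-0.7, 0.7, -0.1]
gripper_width: 0.048
```

```bash
python3 go.py 0.5585 -0.2408 0.066 86.2
```

```text
t 3.92 tcp [ 0.5596 -0.2418  0.0645] heading tool y 86.0 w 0.048 F [-0.7  0.7 -0.1] toolx [ 0.001 -0.002 -1.   ] j [ -5.  22. -19.   0. -49. -89.]
turn (units .08): [-0.04  0.01  0.03]
world d mm [-1.1  1.   1.5]  units now-frame [-0.08  0.05 -0.06]  units turned-frame [-0.08  0.05 -0.06]
```

Emit:
arm_command --plan '[{"dx":0,"dy":0,"dz":0,"wx":0,"wy":0,"wz":0},{"dx":0,"dy":0,"dz":0,"wx":0,"wy":0,"wz":0},{"dx":0,"dy":0,"dz":0,"wx":0,"wy":0,"wz":0},{"dx":0,"dy":0,"dz":0,"wx":0,"wy":0,"wz":0}]' --fingers 1 --force 25

```text
time_s: 4.25
tcp_pos: [0.5595, -0.242, 0.064]
eef_rot: [-102.8, 89.9, -106.8]
contact_force: [-0.4, -0.7, -0.0]
gripper_width: 0.0272
```

```bash
python3 go.py 0.5160 -0.238 0.066
```

```text
t 4.25 tcp [ 0.5595 -0.242   0.064 ] heading tool y 86.01 w 0.0272 F [-0.4 -0.7 -0. ] toolx [-0.001 -0.002 -1.   ] j [ -5.  22. -19.   0. -49. -89.]
world d mm [-43.5   4.    2. ]  units now-frame [-0.1   0.05 -2.18]  units turned-frame [-0.1   0.05 -2.18]
```

Emit:
arm_command --plan '[{"dx":0,"dy":0,"dz":0,"wx":0,"wy":0,"wz":0},{"dx":0,"dy":0,"dz":0,"wx":0,"wy":0,"wz":0},{"dx":0,"dy":0,"dz":0,"wx":0,"wy":0,"wz":0},{"dx":0,"dy":0,"dz":-0.4,"wx":0,"wy":0,"wz":0},{"dx":0,"dy":0,"dz":-0.4,"wx":0,"wy":0,"wz":0},{"dx":0,"dy":0,"dz":-0.4,"wx":0,"wy":0,"wz":0},{"dx":0,"dy":0,"dz":-0.4,"wx":0,"wy":0,"wz":0},{"dx":0,"dy":0,"dz":-0.2,"wx":0,"wy":0,"wz":0}]'

```text
time_s: 4.92
tcp_pos: [0.525, -0.2395, 0.0647]
eef_rot: [-20.8, 89.6, -24.8]
contact_force: [3.3, -1.2, -5.6]
gripper_width: 0.0151
```

```bash
python3 go.py 0.5190 -0.2395 0.066 86.2
```

```text
t 4.92 tcp [ 0.525  -0.2395  0.0647] heading tool y 86.04 w 0.0151 F [ 3.3 -1.2 -5.6] toolx [ 0.007 -0.003 -1.   ] j [ -5.  19. -23.   0. -47. -89.]
turn (units .08): [-0.03  0.09  0.03]
world d mm [-6.  -0.   1.3]  units now-frame [-0.07 -0.02 -0.3 ]  units turned-frame [-0.06 -0.02 -0.3 ]
```

Emit:
arm_command --plan '[{"dx":0,"dy":0,"dz":-0.25,"wx":0,"wy":0.05,"wz":0},{"dx":0,"dy":0,"dz":-0.25,"wx":0,"wy":0,"wz":0},{"dx":0,"dy":0,"dz":-0.25,"wx":0,"wy":0,"wz":0},{"dx":0,"dy":0,"dz":-0.2,"wx":0,"wy":0,"wz":0}]'

```text
time_s: 5.25
tcp_pos: [0.5198, -0.2391, 0.065]
eef_rot: [-7.2, 88.2, -11.1]
contact_force: [15.4, -6.1, -18.6]
gripper_width: 0.0147
```

```bash
python3 go.py 0.5190 -0.2395 0.066 86.2
```

```text
t 5.25 tcp [ 0.5198 -0.2391  0.065 ] heading tool y 86.16 w 0.0147 F [ 15.4  -6.1 -18.6] toolx [ 0.032 -0.006 -0.999] j [ -5.  18. -25.   0. -45. -89.]
turn (units .08): [-0.01  0.4   0.05]
world d mm [-0.8 -0.4  1. ]  units now-frame [-0.05 -0.02 -0.03]  units turned-frame [-0.05 -0.02 -0.04]
```

Emit:
arm_command --plan '[{"dx":0,"dy":0,"dz":0,"wx":0,"wy":0,"wz":0},{"dx":0,"dy":0,"dz":0,"wx":0,"wy":0,"wz":0},{"dx":0,"dy":0,"dz":0,"wx":0,"wy":0.2,"wz":0},{"dx":0,"dy":0,"dz":0,"wx":0,"wy":0.2,"wz":0},{"dx":0,"dy":0,"dz":0,"wx":0,"wy":0,"wz":0},{"dx":-0.8,"dy":0,"dz":0,"wx":0,"wy":0,"wz":0},{"dx":-0.8,"dy":0,"dz":0.3,"wx":0,"wy":0,"wz":0},{"dx":-0.8,"dy":0,"dz":0.9,"wx":0,"wy":0,"wz":0},{"dx":-0.8,"dy":0,"dz":1,"wx":0,"wy":0,"wz":0},{"dx":0,"dy":0,"dz":1,"wx":0,"wy":0,"wz":0},{"dx":0,"dy":0,"dz":0.4,"wx":0,"wy":0,"wz":0},{"dx":0,"dy":0,"dz":0,"wx":0,"wy":0,"wz":0}]' --fingers -0.2

```text
time_s: 6.25
tcp_pos: [0.5886, -0.2438, 0.1319]
eef_rot: [-165.5, 89.1, -169.4]
contact_force: [-0.6, 0.4, -0.1]
gripper_width: 0.0524
```

```bash
cat > wl.py <<'E'
from fit import *
import fit,sys
def wl(tag,boxes,cam='wrist'):
    p,d,m=snap(cam,tag); fit.W=cloud(m,d,cam=='wrist')
    for n,b in boxes.items():
        P=sel(*b); print(n,len(P),rect(P) if len(P)>3 else '',np.round(np.median(P,0),4) if len(P) else '')
E
python3 - <<'E'
from wl import *
wl('w3',{'posttop':(.48,.6,-.27,-.2,.082,.1),'modtop':(.57,.63,-.28,-.2,.055,.066),'jaws':(.45,.7,-.3,-.18,.036,.05)})
E
python3 go.py .5926 -.2432 .12 86.2
```

```text
posttop 358 (array([ 519.6, -238. ]), array([14.7, 15.6]), 22.26) [ 0.5195 -0.238   0.0865]
modtop 1058 (array([ 592.4, -243.2]), array([30. , 30.2]), 86.25) [ 0.5911 -0.243   0.061 ]
jaws 4415 (array([ 579.7, -242. ]), array([ 69.8, 147. ]), 85.23) [ 0.5366 -0.2432  0.044 ]
t 6.3 tcp [ 0.5875 -0.2436  0.1314] heading tool y 86.09 w 0.0527 F [ 0.4 -0.2  0.3] toolx [-0.016 -0.002 -1.   ] j [ -5.  21. -10.   0. -60. -89.]
turn (units .08): [-0.02 -0.19  0.04]
world d mm [  5.1   0.4 -11.4]  units now-frame [0.57 0.04 0.26]  units turned-frame [0.57 0.04 0.25]
```

View pics/w3.png

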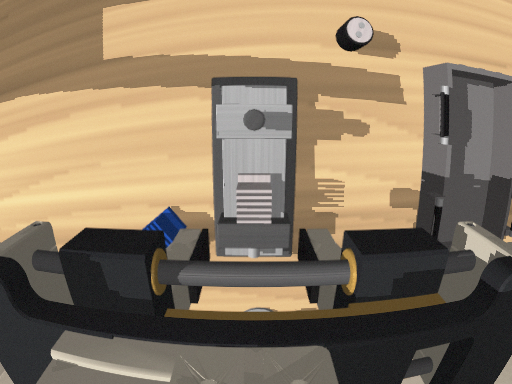

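Emit:
arm_command --plan '[{"dx":0.5,"dy":0.04,"dz":0.25,"wx":0,"wy":-0.19,"wz":0},{"dx":0.6,"dy":0,"dz":0,"wx":0,"wy":0,"wz":0},{"dx":0.6,"dy":0,"dz":0,"wx":0,"wy":0,"wz":0},{"dx":0,"dy":0,"dz":0,"wx":0,"wy":0,"wz":0}]'

```text
time_s: 6.63
tcp_pos: [0.5875, -0.2427, 0.0941]
eef_rot: [-155.5, 89.7, -159.5]
contact_force: [-1.3, 0.5, -0.8]
gripper_width: 0.0522
```

```bash
python3 go.py .5924 -.2432 .047 86.2
```

```text
t 6.63 tcp [ 0.5875 -0.2427  0.0941] heading tool y 86.03 w 0.0522 F [-1.3  0.5 -0.8] toolx [-0.005 -0.002 -1.   ] j [ -5.  23. -13.   0. -54. -89.]
turn (units .08): [-0.04 -0.06  0.03]
world d mm [  4.9  -0.5 -47.1]  units now-frame [ 2.35 -0.    0.26]  units turned-frame [ 2.35 -0.01  0.24]
```

Emit:
arm_command --plan '[{"dx":0.4,"dy":0,"dz":0.25,"wx":0,"wy":-0.06,"wz":0},{"dx":0.5,"dy":0,"dz":0,"wx":0,"wy":0,"wz":0},{"dx":0.5,"dy":0,"dz":0,"wx":0,"wy":0,"wz":0},{"dx":0.5,"dy":0,"dz":0,"wx":0,"wy":0,"wz":0},{"dx":0.3,"dy":0,"dz":0,"wx":0,"wy":0,"wz":0},{"dx":0,"dy":0,"dz":0,"wx":0,"wy":0,"wz":0}]'

```text
time_s: 7.13
tcp_pos: [0.5898, -0.2431, 0.0447]
eef_rot: [-152.2, 89.8, -156.2]
contact_force: [-0.3, -0.1, -0.0]
gripper_width: 0.0521
```

```bash
python3 go.py .5924 -.2432 .047 86.2
```

```text
t 7.13 tcp [ 0.5898 -0.2431  0.0447] heading tool y 85.99 w 0.0521 F [-0.3 -0.1 -0. ] toolx [-0.004 -0.002 -1.   ] j [ -5.  26. -16.   0. -49. -89.]
turn (units .08): [-0.05 -0.05  0.03]
world d mm [ 2.6 -0.1  2.3]  units now-frame [-0.11  0.01  0.13]  units turned-frame [-0.11  0.01  0.13]
```

Emit:
arm_command --plan '[{"dx":0,"dy":0,"dz":0,"wx":0,"wy":0,"wz":0},{"dx":0,"dy":0,"dz":0,"wx":0,"wy":0,"wz":0},{"dx":0,"dy":0,"dz":0,"wx":0,"wy":0,"wz":0},{"dx":0,"dy":0,"dz":0,"wx":0,"wy":0,"wz":0},{"dx":0,"dy":0,"dz":0,"wx":0,"wy":0,"wz":0},{"dx":0,"dy":0,"dz":0,"wx":0,"wy":0,"wz":0}]' --fingers 1 --force 25

```text
time_s: 7.63
tcp_pos: [0.5904, -0.2433, 0.0454]
eef_rot: [-141.8, 89.8, -145.8]
contact_force: [0.8, 1.0, -1.1]
gripper_width: 0.0296
```

```bash
python3 go.py .5924 -.2432 .15 86.2
```

```text
t 7.63 tcp [ 0.5904 -0.2433  0.0454] heading tool y 86.01 w 0.0296 F [ 0.8  1.  -1.1] toolx [-0.003 -0.002 -1.   ] j [ -5.  26. -16.   0. -49. -89.]
turn (units .08): [-0.04 -0.04  0.03]
world d mm [2.000e+00 1.000e-01 1.046e+02]  units now-frame [-5.23 -0.    0.08]  units turned-frame [-5.23  0.01  0.1 ]
```

Emit:
arm_command --plan '[{"dx":-0.4,"dy":0,"dz":0,"wx":0,"wy":0,"wz":0},{"dx":-0.8,"dy":0,"dz":0,"wx":0,"wy":0,"wz":0},{"dx":-1,"dy":0,"dz":0,"wx":0,"wy":0,"wz":0},{"dx":-1,"dy":0,"dz":0,"wx":0,"wy":0,"wz":0},{"dx":-1,"dy":0,"dz":0,"wx":0,"wy":0,"wz":0},{"dx":-1,"dy":0,"dz":0,"wx":0,"wy":0,"wz":0},{"dx":-1,"dy":0,"dz":0,"wx":0,"wy":0,"wz":0},{"dx":0,"dy":1,"dz":0,"wx":-0.5,"wy":0,"wz":0},{"dx":0,"dy":1,"dz":0,"wx":-0.3,"wy":0,"wz":0},{"dx":0,"dy":1,"dz":0,"wx":0,"wy":0,"wz":0},{"dx":0,"dy":1,"dz":0,"wx":0,"wy":0,"wz":0},{"dx":0,"dy":1,"dz":0,"wx":0,"wy":0,"wz":0},{"dx":0,"dy":1,"dz":0,"wx":0,"wy":0,"wz":0},{"dx":0,"dy":1,"dz":0,"wx":0,"wy":0,"wz":0},{"dx":0,"dy":1,"dz":0,"wx":0,"wy":0,"wz":0},{"dx":0,"dy":0,"dz":0,"wx":0,"wy":0,"wz":0}]'

```text
time_s: 8.97
tcp_pos: [0.5923, -0.0777, 0.1873]
eef_rot: [-11.5, 89.7, -11.9]
contact_force: [-0.1, -0.3, -0.7]
gripper_width: 0.0295
```

```bash
python3 - <<'E'
from wl import *
wl('w4',{'case':(.44,.72,-.066,.066,.04,.055),'cap2':(.39,.46,-.18,-.1,.028,.05)})
np.save('Ww4.npy',fit.W)
E
python3 go.py .5924 -.2432 .15 89
```

```text
case 2837 (array([557. ,   3.4]), array([127.7, 187.7]), 88.83) [ 0.5312 -0.0053  0.0484]
cap2 552 (array([ 437.9, -134.1]), array([29.1, 28.6]), 41.32) [ 0.4389 -0.1331  0.0355]
t 9.02 tcp [ 0.5923 -0.0787  0.1874] heading tool y 89.64 w 0.0297 F [ 0.2  0.4 -1. ] toolx [ 0.005 -0.001 -1.   ] j [  11.   14.  -12.    0.  -63. -102.]
turn (units .08): [0.14 0.06 0.02]
world d mm [ 1.000e-01 -1.645e+02 -3.740e+01]  units now-frame [ 1.88 -8.22  0.05]  units turned-frame [ 1.87 -8.22  0.15]
```

View pics/w4.png

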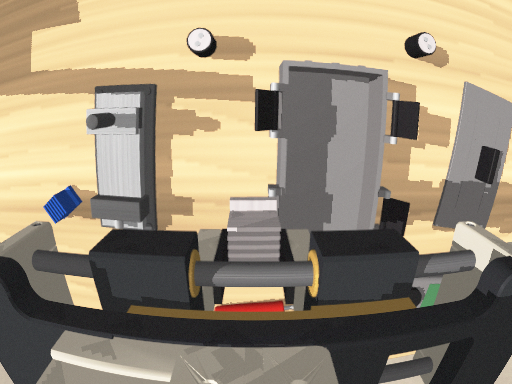

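```bash
cat > casefit.py <<'E'
from h import *
def cf(W,verbose=True):
    m=(W[...,2]>.043)&(W[...,2]<.053)&(W[...,0]>.44)&(W[...,0]<.72)&(abs(W[...,1])<.075); P=W[m]
    out=[]
    for x in np.arange(.545,.60,.005):
        s=P[(P[:,0]>x)&(P[:,0]<x+.005)]
        L=s[s[:,1]>0];Rr=s[s[:,1]<0]
        if len(L)>4 and len(Rr)>4: out.append((x+.0025,np.percentile(L[:,1],3),np.percentile(L[:,1],97),np.percentile(Rr[:,1],3),np.percentile(Rr[:,1],97)))
    print(np.round(out,4))
    for y in (-.03,-.01,.01,.03):
        s=P[(abs(P[:,1]-y)<.006)]; n=s[s[:,0]<.5]; f=s[s[:,0]>.65]
        print(y,'near',np.round(np.percentile(n[:,0],[3,97]),4) if len(n)>3 else '', 'far',np.round(np.percentile(f[:,0],[3,97]),4) if len(f)>3 else '')
if __name__=='__main__':
    cf(np.load('Ww4.npy')); print('top'); cf(np.load('W.npy'))
E
python3 casefit.py
```

```text
[[ 0.5475  0.0614  0.0723 -0.0503 -0.0426]
 [ 0.5525  0.0615  0.0666 -0.0478 -0.0433]
 [ 0.5575  0.061   0.0673 -0.0479 -0.0436]
 [ 0.5625  0.0609  0.0675 -0.0478 -0.0424]
 [ 0.5675  0.0612  0.0666 -0.048  -0.0424]
 [ 0.5725  0.0611  0.0675 -0.0484 -0.0424]
 [ 0.5775  0.0608  0.0667 -0.0486 -0.0432]
 [ 0.5825  0.0608  0.067  -0.0486 -0.0432]
 [ 0.5875  0.0602  0.0666 -0.0485 -0.0431]
 [ 0.5925  0.0603  0.0669 -0.0484 -0.043 ]
 [ 0.5975  0.0606  0.0677 -0.06   -0.0437]]
-0.03 near [0.465  0.4713] far 
-0.01 near [0.4661 0.4718] far 
0.01 near [0.4662 0.4722] far 
0.03 near [0.4664 0.4728] far 
top
[]
-0.03 near [0.4648 0.4703] far [0.6755 0.6795]
-0.01 near [0.4667 0.4699] far [0.6746 0.6812]
0.01 near [0.4647 0.4694] far [0.6751 0.6815]
0.03 near [0.4662 0.4722] far [0.6757 0.6816]
```

```bash
python3 go.py .6415 .008 .13 88.9
```

```text
t 9.02 tcp [ 0.5923 -0.0787  0.1874] heading tool y 89.64 w 0.0297 F [ 0.2  0.4 -1. ] toolx [ 0.005 -0.001 -1.   ] j [  11.   14.  -12.    0.  -63. -102.]
turn (units .08): [0.16 0.06 0.02]
world d mm [ 49.2  86.7 -57.4]  units now-frame [2.88 4.35 2.42]  units turned-frame [2.87 4.38 2.37]
```

Emit:
arm_command --plan '[{"dx":0,"dy":0.8,"dz":0.45,"wx":0.16,"wy":0.06,"wz":0},{"dx":0,"dy":0.9,"dz":0.48,"wx":0,"wy":0,"wz":0},{"dx":0.5,"dy":0.9,"dz":0.48,"wx":0,"wy":0,"wz":0},{"dx":0.7,"dy":0.9,"dz":0.48,"wx":0,"wy":0,"wz":0},{"dx":0.8,"dy":0.8,"dz":0.48,"wx":0,"wy":0,"wz":0},{"dx":0.8,"dy":0,"dz":0,"wx":0,"wy":0,"wz":0},{"dx":0,"dy":0,"dz":0,"wx":0,"wy":0,"wz":0}]'

```text
time_s: 9.6
tcp_pos: [0.6443, 0.0081, 0.1327]
eef_rot: [-4.6, 89.7, -5.8]
contact_force: [-0.9, 0.5, -2.7]
gripper_width: 0.0296
```

```bash
python3 go.py .6415 .008 .031 88.9
```

```text
t 9.6 tcp [0.6443 0.0081 0.1327] heading tool y 88.77 w 0.0296 F [-0.9  0.5 -2.7] toolx [ 0.005 -0.001 -1.   ] j [  18.   21.  -10.    0.  -59. -109.]
turn (units .08): [-0.03  0.06  0.01]
world d mm [-2.800e+00 -1.000e-01 -1.017e+02]  units now-frame [ 5.08 -0.01 -0.17]  units turned-frame [ 5.08 -0.01 -0.14]
```

Emit:
arm_command --plan '[{"dx":0.7,"dy":0,"dz":-0.15,"wx":0,"wy":0.06,"wz":0},{"dx":0.8,"dy":0,"dz":0,"wx":0,"wy":0,"wz":0},{"dx":0.8,"dy":0,"dz":0,"wx":0,"wy":0,"wz":0},{"dx":0.7,"dy":0,"dz":0,"wx":0,"wy":0,"wz":0},{"dx":0.7,"dy":0,"dz":0,"wx":0,"wy":0,"wz":0},{"dx":0.5,"dy":0,"dz":0,"wx":0,"wy":0,"wz":0},{"dx":0.4,"dy":0,"dz":0,"wx":0,"wy":0,"wz":0},{"dx":0,"dy":0,"dz":0,"wx":0,"wy":0,"wz":0}]'

```text
time_s: 10.27
tcp_pos: [0.6428, 0.0053, 0.0385]
eef_rot: [-86.6, 89.9, -87.9]
contact_force: [0.0, -0.5, -1.7]
gripper_width: 0.0295
```

```bash
python3 go.py .6415 .008 .029 88.9
```

```text
t 10.27 tcp [0.6428 0.0053 0.0385] heading tool y 88.71 w 0.0295 F [ 0.  -0.5 -1.7] toolx [ 0.    -0.002 -1.   ] j [  18.   27.  -15.    0.  -48. -109.]
turn (units .08): [-0.04  0.    0.03]
world d mm [-1.3  2.7 -9.5]  units now-frame [ 0.48  0.13 -0.07]  units turned-frame [ 0.48  0.13 -0.07]
```

Lower the rest, open to about 44 mm, then rise.

Emit:
arm_command --plan '[{"dx":0.25,"dy":0.13,"dz":0,"wx":0,"wy":0,"wz":0},{"dx":0.25,"dy":0,"dz":0,"wx":0,"wy":0,"wz":0},{"dx":0.05,"dy":0,"dz":0,"wx":0,"wy":0,"wz":0}]'

```text
time_s: 10.52
tcp_pos: [0.6441, 0.0078, 0.0283]
eef_rot: [-44.2, 89.8, -45.5]
contact_force: [-0.7, -0.1, -0.6]
gripper_width: 0.0293
```

Emit:
arm_command --plan '[{"dx":0,"dy":0,"dz":0,"wx":0,"wy":0,"wz":0},{"dx":0,"dy":0,"dz":0,"wx":0,"wy":0,"wz":0},{"dx":0,"dy":0,"dz":0,"wx":0,"wy":0,"wz":0},{"dx":0,"dy":0,"dz":0,"wx":0,"wy":0,"wz":0}]' --fingers 0

```text
time_s: 10.85
tcp_pos: [0.6456, 0.0083, 0.0301]
eef_rot: [-17.6, 89.7, -18.9]
contact_force: [-0.4, -0.3, 1.1]
gripper_width: 0.0435
```

Emit:
arm_command --plan '[{"dx":-0.6,"dy":0,"dz":0,"wx":0,"wy":0,"wz":0},{"dx":-0.9,"dy":0,"dz":0,"wx":0,"wy":0,"wz":0},{"dx":-1,"dy":0,"dz":0,"wx":0,"wy":0,"wz":0},{"dx":-1,"dy":0,"dz":0,"wx":0,"wy":0,"wz":0},{"dx":-1,"dy":0,"dz":0,"wx":0,"wy":0,"wz":0},{"dx":-1,"dy":0,"dz":-0.7,"wx":0,"wy":0,"wz":0},{"dx":-0.5,"dy":0,"dz":-1,"wx":0,"wy":0,"wz":0},{"dx":0,"dy":0,"dz":-1,"wx":0,"wy":0,"wz":0},{"dx":0,"dy":0,"dz":-1,"wx":0,"wy":0,"wz":0},{"dx":0,"dy":0,"dz":-1,"wx":0,"wy":0,"wz":0},{"dx":0,"dy":0,"dz":-1,"wx":0,"wy":0,"wz":0},{"dx":0,"dy":0,"dz":-1,"wx":0,"wy":0,"wz":0},{"dx":0,"dy":0,"dz":-0.5,"wx":0,"wy":0,"wz":0},{"dx":0,"dy":0,"dz":0,"wx":0,"wy":0,"wz":0}]'

```text
time_s: 12.02
tcp_pos: [0.4983, 0.011, 0.1709]
eef_rot: [5.4, 88.8, 4.2]
contact_force: [-0.8, 0.1, 0.0]
gripper_width: 0.0439
```

```bash
python3 - <<'E'
from wl import *
wl('w5',{'mod':(.60,.69,-.035,.055,.03,.055),'cap2':(.37,.48,-.2,-.08,.028,.05),'cap1':(.37,.48,.06,.2,.028,.05)})
E
python3 go.py .438 -.135 .15 89
```

```text
mod 615 (array([654.3,  10.4]), array([88. , 46.3]), 88.57) [0.6491 0.0084 0.0411]
cap2 533 (array([ 438.1, -133.9]), array([29.4, 29.8]), 35.28) [ 0.4373 -0.1316  0.0353]
cap1 712 (array([442.7,  99.8]), array([ 30.2, 101.3]), 31.14) [0.4267 0.1266 0.0357]
t 12.07 tcp [0.4994 0.0112 0.1712] heading tool y 88.81 w 0.0441 F [-0.6  0.1 -0.1] toolx [ 0.023  0.002 -1.   ] j [  24.    5.  -26.    1.  -58. -116.]
turn (units .08): [-0.04  0.28 -0.03]
world d mm [ -61.4 -146.2  -21.2]  units now-frame [ 0.98 -7.37 -2.94]  units turned-frame [ 1.06 -7.36 -2.94]
```

View pics/w5.png

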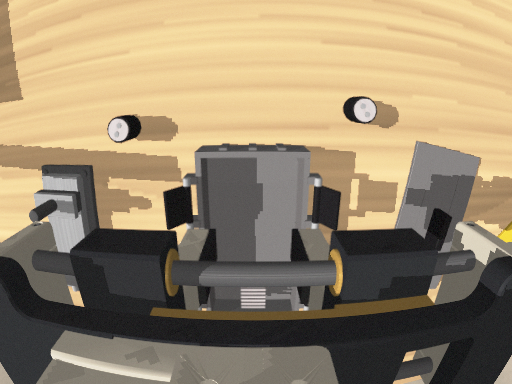

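Emit:
arm_command --plan '[{"dx":0,"dy":-0.8,"dz":-0.3,"wx":0,"wy":0.28,"wz":0},{"dx":0,"dy":-0.9,"dz":-0.4,"wx":0,"wy":0,"wz":0},{"dx":0,"dy":-0.9,"dz":-0.4,"wx":0,"wy":0,"wz":0},{"dx":0,"dy":-0.9,"dz":-0.4,"wx":0,"wy":0,"wz":0},{"dx":0,"dy":-0.9,"dz":-0.4,"wx":0,"wy":0,"wz":0},{"dx":0,"dy":-0.9,"dz":-0.4,"wx":0,"wy":0,"wz":0},{"dx":0.3,"dy":-0.9,"dz":-0.3,"wx":0,"wy":0,"wz":0},{"dx":0.7,"dy":-0.8,"dz":-0.3,"wx":0,"wy":0,"wz":0},{"dx":0,"dy":0,"dz":0,"wx":0,"wy":0,"wz":0}]'

```text
time_s: 12.82
tcp_pos: [0.4475, -0.1324, 0.1556]
eef_rot: [11.2, 89.5, 10.3]
contact_force: [-1.3, -0.5, -0.9]
gripper_width: 0.0438
```

```bash
python3 - <<'E'
from wl import *
wl('w6',{'cap2':(.38,.48,-.18,-.09,.028,.05)})
E
python3 go.py .438 -.135 .07 89
```

```text
cap2 678 (array([ 437.1, -134.1]), array([29.1, 29.3]), 65.95) [ 0.4365 -0.1343  0.0352]
t 12.87 tcp [ 0.4491 -0.1319  0.1571] heading tool y 89.14 w 0.0437 F [ 1.4 -0.3  0.9] toolx [ 0.012  0.001 -1.   ] j [  8.   3. -30.   0. -56. -99.]
turn (units .08): [ 0.03  0.14 -0.02]
world d mm [-11.1  -3.1 -87.1]  units now-frame [ 4.35 -0.17 -0.6 ]  units turned-frame [ 4.35 -0.16 -0.55]
```

View pics/w6.png

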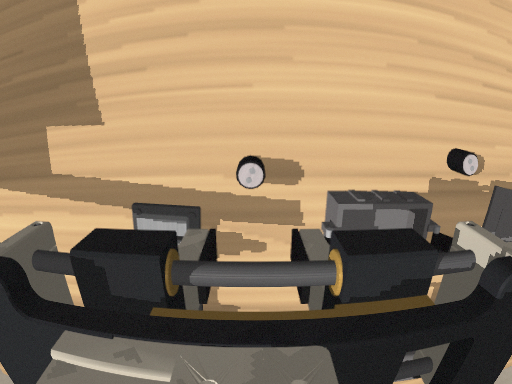

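Emit:
arm_command --plan '[{"dx":0.6,"dy":-0.12,"dz":-0.55,"wx":0,"wy":0.14,"wz":0},{"dx":0.9,"dy":0,"dz":0,"wx":0,"wy":0,"wz":0},{"dx":0.9,"dy":0,"dz":0,"wx":0,"wy":0,"wz":0},{"dx":0.9,"dy":0,"dz":0,"wx":0,"wy":0,"wz":0},{"dx":0.9,"dy":0,"dz":0,"wx":0,"wy":0,"wz":0},{"dx":0,"dy":0,"dz":0,"wx":0,"wy":0,"wz":0}]' --fingers -0.4

```text
time_s: 13.37
tcp_pos: [0.4486, -0.1334, 0.0755]
eef_rot: [1.0, 89.4, 0.2]
contact_force: [-0.9, 0.6, 0.2]
gripper_width: 0.0613
```

```bash
python3 go.py .437 -.1343 .02 89
```

```text
t 13.37 tcp [ 0.4486 -0.1334  0.0755] heading tool y 89.18 w 0.0613 F [-0.9  0.6  0.2] toolx [ 0.011  0.    -1.   ] j [  8.   9. -36.   0. -44. -99.]
turn (units .08): [ 0.04  0.14 -0.  ]
world d mm [-11.6  -0.9 -55.5]  units now-frame [ 2.77 -0.05 -0.61]  units turned-frame [ 2.78 -0.05 -0.58]
```

Emit:
arm_command --plan '[{"dx":0.2,"dy":-0.05,"dz":-0.65,"wx":0,"wy":0.14,"wz":0},{"dx":0.6,"dy":0,"dz":-0.05,"wx":0,"wy":0,"wz":0},{"dx":0.7,"dy":0,"dz":-0.05,"wx":0,"wy":0,"wz":0},{"dx":0.7,"dy":0,"dz":-0.05,"wx":0,"wy":0,"wz":0},{"dx":0.4,"dy":0,"dz":0,"wx":0,"wy":0,"wz":0},{"dx":0,"dy":0,"dz":0,"wx":0,"wy":0,"wz":0}]'

```text
time_s: 13.87
tcp_pos: [0.4364, -0.1329, 0.0271]
eef_rot: [-6.1, 89.7, -6.7]
contact_force: [0.5, -0.5, -0.9]
gripper_width: 0.0612
```

```bash
python3 go.py .437 -.1343 .02 89
```

```text
t 13.87 tcp [ 0.4364 -0.1329  0.0271] heading tool y 89.38 w 0.0612 F [ 0.5 -0.5 -0.9] toolx [ 0.004 -0.001 -1.   ] j [  8.  13. -40.   0. -37. -99.]
turn (units .08): [0.08 0.05 0.01]
world d mm [ 0.6 -1.4 -7.1]  units now-frame [ 0.35 -0.07  0.03]  units turned-frame [ 0.35 -0.07  0.03]
```

Emit:
arm_command --plan '[{"dx":0.35,"dy":-0.07,"dz":0,"wx":0,"wy":0,"wz":0},{"dx":0,"dy":0,"dz":0,"wx":0,"wy":0,"wz":0}]'

```text
time_s: 14.03
tcp_pos: [0.4374, -0.1341, 0.0211]
eef_rot: [-4.9, 89.7, -5.5]
contact_force: [-0.6, 0.2, 0.0]
gripper_width: 0.0614
```

Emit:
arm_command --plan '[{"dx":0,"dy":0,"dz":0,"wx":0,"wy":0,"wz":0},{"dx":0,"dy":0,"dz":0,"wx":0,"wy":0,"wz":0},{"dx":0,"dy":0,"dz":0,"wx":0,"wy":0,"wz":0},{"dx":0,"dy":0,"dz":0,"wx":0,"wy":0,"wz":0},{"dx":0,"dy":0,"dz":0,"wx":0,"wy":0,"wz":0},{"dx":0,"dy":0,"dz":0,"wx":0,"wy":0,"wz":0},{"dx":0,"dy":0,"dz":0,"wx":0,"wy":0,"wz":0}]' --fingers 1

```text
time_s: 14.62
tcp_pos: [0.4397, -0.1343, 0.0239]
eef_rot: [-4.0, 89.4, -4.6]
contact_force: [-2.1, -5.1, 24.1]
gripper_width: 0.0205
```

```bash
python3 go.py .5955 .0089 .15 88.9
```

```text
t 14.62 tcp [ 0.4397 -0.1343  0.0239] heading tool y 89.46 w 0.0205 F [-2.1 -5.1 24.1] toolx [ 0.01  -0.001 -1.   ] j [  8.  13. -40.   0. -36. -98.]
turn (units .08): [0.12 0.13 0.01]
world d mm [155.8 143.2 126.1]  units now-frame [-6.23  7.23  7.79]  units turned-frame [-6.31  7.31  7.65]
```

```bash
python3 look.py wrist w7; python3 look.py side s7
```

```text
14.6667
14.7167
```

View pics/w7.png

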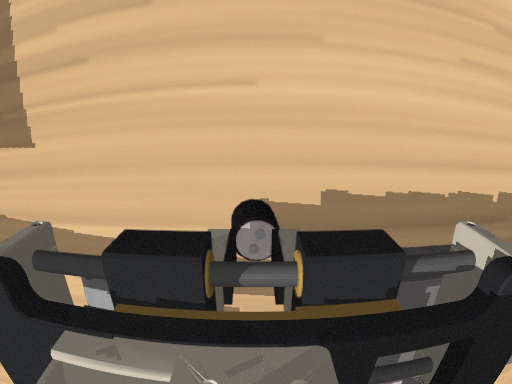

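View pics/s7.png

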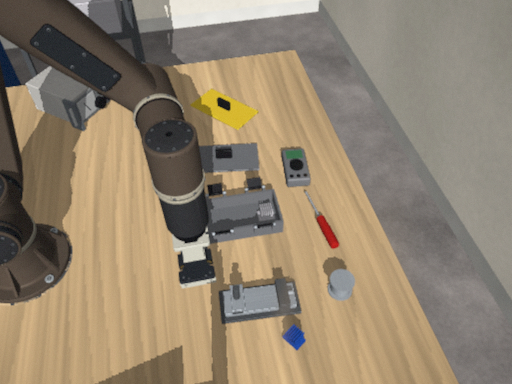

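Emit:
arm_command --plan '[{"dx":0,"dy":0,"dz":0,"wx":0,"wy":0,"wz":0},{"dx":0,"dy":0,"dz":0,"wx":0,"wy":0,"wz":0},{"dx":0,"dy":0,"dz":0,"wx":0,"wy":0,"wz":0},{"dx":0,"dy":0,"dz":0,"wx":0,"wy":0,"wz":0},{"dx":0,"dy":0,"dz":0,"wx":0,"wy":0,"wz":0},{"dx":0,"dy":0,"dz":0,"wx":0,"wy":0,"wz":0},{"dx":0,"dy":0,"dz":0,"wx":0,"wy":0,"wz":0},{"dx":-0.6,"dy":0,"dz":0,"wx":0,"wy":0,"wz":0},{"dx":-0.9,"dy":0,"dz":0,"wx":0,"wy":0,"wz":0},{"dx":-0.9,"dy":0,"dz":0,"wx":0,"wy":0,"wz":0},{"dx":-0.9,"dy":0,"dz":0,"wx":0,"wy":0,"wz":0},{"dx":0,"dy":0,"dz":0,"wx":0,"wy":0,"wz":0}]' --fingers -0.4

```text
time_s: 15.72
tcp_pos: [0.4386, -0.1351, 0.0924]
eef_rot: [-23.8, 89.6, -24.2]
contact_force: [0.2, 0.1, 0.5]
gripper_width: 0.0612
```

```bash
python3 - <<'E'
from wl import *
wl('w8',{'cap2':(.36,.48,-.18,-.09,.028,.05)})
E
python3 go.py .438 -.135 .07 89
```

```text
cap2 1031 (array([ 438.1, -133.8]), array([29.1, 29.2]), 3.72) [ 0.4368 -0.1338  0.0352]
t 15.77 tcp [ 0.4379 -0.135   0.0911] heading tool y 89.54 w 0.0613 F [ 0.   0.7 -0.2] toolx [ 0.006 -0.003 -1.   ] j [  8.   7. -36.   0. -47. -98.]
turn (units .08): [0.12 0.07 0.03]
world d mm [  0.1  -0.  -21.1]  units now-frame [1.05 0.   0.  ]  units turned-frame [1.05 0.   0.01]
```

View pics/w8.png

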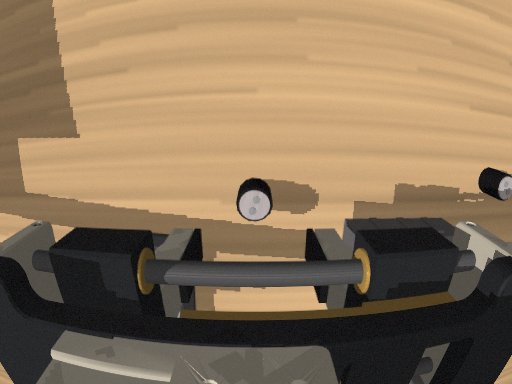

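Run:
```python
from h import *
m=r.camera_model('wrist'); s=r.get_state(); p=np.array(s['tcp_pos']); print(p,np.round(cam(m)[2]-p,4),np.round(m['R'],3).tolist())
for z in (.091,.08,.036): print(z,proj(m,[p[0],p[1],z],True))
m=r.camera_model('top');print(proj(m,[.438,-.134,.036]))
p,d,m=snap('side','s9'); W=cloud(m,d); mm=(abs(W[...,0]-.438)<.05)&(abs(W[...,1]+.134)<.05)&(W[...,2]>.03)&(W[...,2]<.05); print(mm.sum(), np.median(W[mm],0) if mm.sum() else '')
```

```text
[ 0.43785411 -0.13499787  0.09108828] [-0.0763  0.002   0.1691] [[0.009, 1.0, -0.003], [0.958, -0.007, 0.287], [0.287, -0.005, -0.958]]
0.091 (np.float64(251.8730370057119), np.float64(234.27652617914214))
0.08 (np.float64(251.99606217161508), np.float64(227.4031088218918))
0.036 (np.float64(252.38389166545988), np.float64(205.83829472148688))
(np.float64(326.1591697673155), np.float64(244.5613005578703))
41 [ 0.43918182 -0.14310142  0.03466622]
```

Run:
```python
from h import *
from scipy.spatial.transform import Rotation as Ro
m=r.camera_model('wrist'); s=r.get_state(); p=np.array(s['tcp_pos']); R=Ro.from_euler('xyz',s['eef_rot'],degrees=True).as_matrix()
im=cv2.imread('pics/w8.png')
for a in (-.027,-.008,.011):
  for z in (-.0095,0,.0095):
    for y in (-.0307,.0307):
      q=proj(m,p+R@np.array([a,y,z]),True); print(a,y,z,np.round(q)); cv2.circle(im,(round(q[0]),round(q[1])),1,(0,0,255) if z==0 else (0,255,0),-1)
c=cv2.resize(im[170:330,110:400],None,fx=2.7,fy=2.7,interpolation=cv2.INTER_NEAREST); cv2.imwrite('pics/pad.png',c)
```

```text
-0.027 -0.0307 -0.0095 [194. 238.]
-0.027 0.0307 -0.0095 [309. 238.]
-0.027 -0.0307 0 [195. 254.]
-0.027 0.0307 0 [308. 254.]
-0.027 -0.0307 0.0095 [197. 269.]
-0.027 0.0307 0.0095 [307. 269.]
-0.008 -0.0307 -0.0095 [200. 225.]
-0.008 0.0307 -0.0095 [304. 225.]
-0.008 -0.0307 0 [201. 239.]
-0.008 0.0307 0 [303. 239.]
-0.008 -0.0307 0.0095 [202. 253.]
-0.008 0.0307 0.0095 [302. 253.]
0.011 -0.0307 -0.0095 [205. 214.]
0.011 0.0307 -0.0095 [299. 214.]
0.011 -0.0307 0 [206. 227.]
0.011 0.0307 0 [298. 227.]
0.011 -0.0307 0.0095 [206. 240.]
0.011 0.0307 0.0095 [298. 240.]
```

View pics/pad.png

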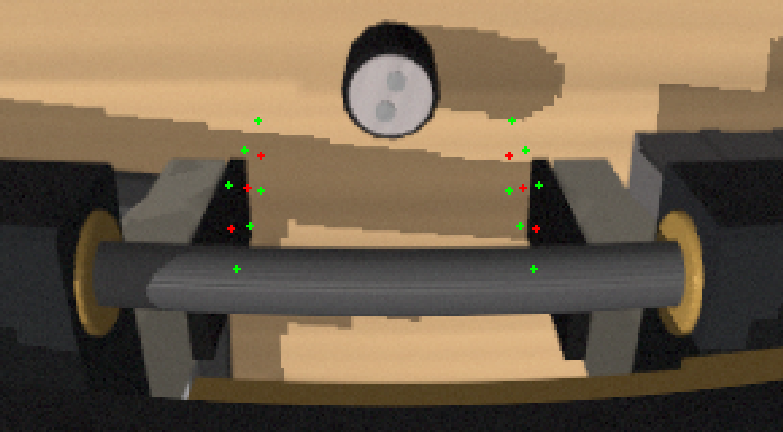

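Run:
```python
from h import *
from scipy.spatial.transform import Rotation as Ro
m=r.camera_model('wrist'); s=r.get_state(); p=np.array(s['tcp_pos']); R=Ro.from_euler('xyz',s['eef_rot'],degrees=True).as_matrix()
_,d,m=snap('wrist','w9'); W=cloud(m,d,True); L=(W-p)@R
for v in (229,232,240,250,260,300):
    print(v,[(u,np.round(L[v,u]*1000).astype(int).tolist()) for u in (180,188,194,198,200,310,314,320,330)])
```

```text
229 [(180, [-18, -41, -11]), (188, [-15, -36, -10]), (194, [90, -56, 35]), (198, [-13, -31, -9]), (200, [-13, -30, -9]), (310, [-12, 34, -8]), (314, [90, 59, 35]), (320, [-18, 38, -11]), (330, [-16, 45, -10])]
232 [(180, [-22, -40, -11]), (188, [-21, -35, -10]), (194, [-17, -33, -9]), (198, [-17, -30, -9]), (200, [-14, -30, -8]), (310, [-18, 33, -9]), (314, [-16, 36, -8]), (320, [-22, 38, -11]), (330, [-21, 44, -10])]
240 [(180, [-30, -38, -10]), (188, [-30, -33, -10]), (194, [-28, -31, -9]), (198, [-21, -30, -5]), (200, [-15, -30, -3]), (310, [-24, 32, -7]), (314, [-28, 33, -9]), (320, [-29, 36, -9]), (330, [-32, 41, -10])]
250 [(180, [-43, -35, -11]), (188, [-40, -31, -9]), (194, [-33, -30, -5]), (198, [-22, -30, 0]), (200, [-18, -30, 2]), (310, [-25, 32, -1]), (314, [-38, 31, -8]), (320, [-39, 34, -8]), (330, [-43, 38, -10])]
260 [(180, [-89, -22, -30]), (188, [-90, -19, -31]), (194, [-89, -17, -31]), (198, [-90, -16, -31]), (200, [-90, -16, -31]), (310, [-89, 18, -31]), (314, [-89, 20, -31]), (320, [-89, 22, -31]), (330, [-90, 25, -31])]
300 [(180, [-58, -33, 8]), (188, [-56, -30, 10]), (194, [87, -63, 117]), (198, [90, -59, 119]), (200, [90, -57, 119]), (310, [90, 62, 120]), (314, [89, 66, 119]), (320, [-58, 32, 9]), (330, [-62, 36, 6])]
```

Run:
```python
from h import *
print(r.tcp_to_tips)
from scipy.spatial.transform import Rotation as Ro
m=r.camera_model('wrist'); s=r.get_state(); p=np.array(s['tcp_pos']); R=Ro.from_euler('xyz',s['eef_rot'],degrees=True).as_matrix()
_,d,m=snap('wrist','w10'); W=cloud(m,d,True); 
q=(W-p)@R
c=(abs(q[...,1])>.025)&(abs(q[...,1])<.05)&(abs(q[...,2])<.012)&(q[...,0]<.02)
print('finger x max',np.percentile(q[c][:,0],[50,95,99,100]))
# camera residual check: table z from wrist
b=(W[...,0]>.3)&(W[...,0]<.4)&(abs(W[...,1]+.13)<.05); print('table z',np.median(W[b][:,2]))
```

```text
0.011
finger x max [-0.04871886 -0.01729783 -0.01282614 -0.01012393]
table z 0.0009893978556794801
```

Run:
```python
from h import *
from scipy.spatial.transform import Rotation as Ro
s=r.get_state(); p=np.array(s['tcp_pos']); R=Ro.from_euler('xyz',s['eef_rot'],degrees=True).as_matrix()
for n in ('side','top'):
    pic,d,m=snap(n,n+'11'); W=cloud(m,d); q=(W-p)@R
    c=(abs(q[...,1])<.11)&(abs(q[...,2])<.06)&(W[...,2]>.045)
    Q=q[c]; print(n,len(Q))
    for a in (-.1,-.08,-.06,-.04,-.02,0,.02,.04,.06,.08):
        k=(Q[:,1]>=a)&(Q[:,1]<a+.02); 
        if k.sum()>5: print(a,k.sum(),np.round(np.percentile(Q[k][:,0],[98,100]),3))
m=r.camera_model('side'); u,v=proj(m,p); cv2.imwrite('pics/gs.png',cv2.resize(cv2.imread('pics/side11.png')[int(v)-70:int(v)+50,int(u)-80:int(u)+80],None,fx=4,fy=4))
u2,v2=proj(m,p-[0,0,.011]);print((u-int(u)+80)*4,(v-int(v)+70)*4,(v2-int(v)+70)*4)
```

```text
side 9170
-0.1 517 [-0.08  -0.075]
-0.08 261 [-0.118 -0.117]
-0.06 3261 [-0.118 -0.099]
-0.04 2767 [-0.129 -0.092]
-0.02 943 [-0.095 -0.091]
0 442 [-0.097 -0.091]
0.02 250 [-0.45  -0.102]
0.04 52 [-0.109 -0.102]
0.06 178 [0.036 0.043]
0.08 345 [0.042 0.044]
top 4385
-0.1 25 [-0.09  -0.083]
-0.06 107 [-0.446 -0.445]
-0.04 455 [-0.447 -0.338]
-0.02 607 [-0.344 -0.232]
0 651 [-0.344 -0.22 ]
0.02 629 [-0.401 -0.389]
0.04 586 [-0.401 -0.386]
0.06 531 [-0.401 -0.39 ]
0.08 540 [-0.4   -0.393]
321.21592526723794 281.18222013253967 291.14514269617507
```

View pics/gs.png

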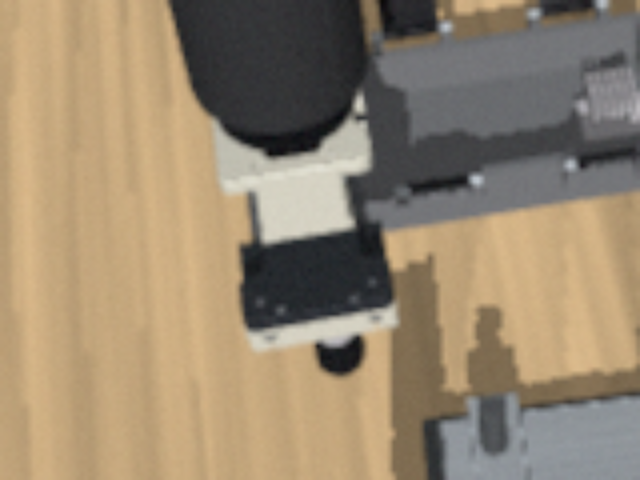

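Emit:
arm_command --plan '[{"dx":0.7,"dy":0.05,"dz":0,"wx":0,"wy":0.07,"wz":0},{"dx":0.7,"dy":0,"dz":0,"wx":0,"wy":0,"wz":0},{"dx":0.7,"dy":0,"dz":0,"wx":0,"wy":0,"wz":0},{"dx":0.7,"dy":0,"dz":0,"wx":0,"wy":0,"wz":0},{"dx":0.3,"dy":0,"dz":0,"wx":0,"wy":0,"wz":0},{"dx":0.3,"dy":0,"dz":0,"wx":0,"wy":0,"wz":0},{"dx":0,"dy":0,"dz":0,"wx":0,"wy":0,"wz":0}]'

```text
time_s: 16.6
tcp_pos: [0.4341, -0.1347, 0.0149]
eef_rot: [-159.1, 89.4, -159.5]
contact_force: [-0.6, -0.1, -0.8]
gripper_width: 0.0613
```

```bash
python3 go.py .4378 -.134 .003 89
```

```text
t 16.6 tcp [ 0.4341 -0.1347  0.0149] heading tool y 89.52 w 0.0613 F [-0.6 -0.1 -0.8] toolx [-0.011 -0.004 -1.   ] j [  8.  14. -41.   0. -36. -99.]
turn (units .08): [ 0.11 -0.13  0.05]
world d mm [  3.7   0.7 -11.9]  units now-frame [0.59 0.04 0.19]  units turned-frame [0.6  0.04 0.18]
```

Emit:
arm_command --plan '[{"dx":0.2,"dy":0.04,"dz":0.2,"wx":0.1,"wy":-0.13,"wz":0.04},{"dx":0.2,"dy":0,"dz":0,"wx":0,"wy":0,"wz":0},{"dx":0.15,"dy":0,"dz":0,"wx":0,"wy":0,"wz":0},{"dx":0,"dy":0,"dz":0,"wx":0,"wy":0,"wz":0}]'

```text
time_s: 16.93
tcp_pos: [0.4394, -0.1338, 0.0037]
eef_rot: [-12.5, 89.9, -13.5]
contact_force: [0.2, 0.3, -0.4]
gripper_width: 0.0613
```

```bash
python3 go.py .4378 -.134 .003 89
```

```text
t 16.93 tcp [ 0.4394 -0.1338  0.0037] heading tool y 89.02 w 0.0613 F [ 0.2  0.3 -0.4] toolx [ 0.002 -0.001 -1.   ] j [  8.  15. -41.   0. -33. -99.]
turn (units .08): [0.   0.03 0.01]
world d mm [-1.6 -0.2 -0.7]  units now-frame [ 0.04 -0.01 -0.08]  units turned-frame [ 0.04 -0.01 -0.08]
```

Emit:
arm_command --plan '[{"dx":0,"dy":0,"dz":-0.08,"wx":0,"wy":0,"wz":0},{"dx":0,"dy":0,"dz":0,"wx":0,"wy":0,"wz":0},{"dx":0,"dy":0,"dz":0,"wx":0,"wy":0,"wz":0},{"dx":0,"dy":0,"dz":0,"wx":0,"wy":0,"wz":0},{"dx":0,"dy":0,"dz":0,"wx":0,"wy":0,"wz":0},{"dx":0,"dy":0,"dz":0,"wx":0,"wy":0,"wz":0},{"dx":0,"dy":0,"dz":0,"wx":0,"wy":0,"wz":0},{"dx":0,"dy":0,"dz":0,"wx":0,"wy":0,"wz":0}]' --fingers 1

```text
time_s: 17.6
tcp_pos: [0.4386, -0.1337, 0.0051]
eef_rot: [-2.6, 89.7, -3.6]
contact_force: [0.4, 0.1, -0.7]
gripper_width: 0.0283
```

```bash
python3 go.py .5955 .0089 .15 88.9
```

```text
t 17.6 tcp [ 0.4386 -0.1337  0.0051] heading tool y 89.04 w 0.0283 F [ 0.4  0.1 -0.7] toolx [ 0.005 -0.    -1.   ] j [  8.  15. -41.   0. -33. -99.]
turn (units .08): [0.03 0.06 0.  ]
world d mm [156.9 142.6 144.9]  units now-frame [-7.21  7.26  7.76]  units turned-frame [-7.25  7.28  7.71]
```

Emit:
arm_command --plan '[{"dx":-0.5,"dy":0,"dz":0,"wx":0,"wy":0,"wz":0},{"dx":-1,"dy":0,"dz":0,"wx":0,"wy":0,"wz":0},{"dx":-1,"dy":0,"dz":0,"wx":0,"wy":0,"wz":0},{"dx":-1,"dy":0,"dz":0,"wx":0,"wy":0,"wz":0},{"dx":-1,"dy":0,"dz":0,"wx":0,"wy":0,"wz":0},{"dx":-1,"dy":0,"dz":0,"wx":0,"wy":0,"wz":0},{"dx":-0.8,"dy":0.8,"dz":0.85,"wx":0,"wy":0,"wz":0},{"dx":0,"dy":0.8,"dz":0.85,"wx":0,"wy":0,"wz":0},{"dx":0,"dy":0.8,"dz":0.85,"wx":0,"wy":0,"wz":0},{"dx":0,"dy":0.8,"dz":0.85,"wx":0,"wy":0,"wz":0},{"dx":0,"dy":0.8,"dz":0.85,"wx":0,"wy":0,"wz":0},{"dx":0,"dy":0.8,"dz":0.85,"wx":0,"wy":0,"wz":0},{"dx":0,"dy":0.8,"dz":0.85,"wx":0,"wy":0,"wz":0},{"dx":0,"dy":0.8,"dz":0.85,"wx":0,"wy":0,"wz":0},{"dx":0,"dy":0,"dz":0,"wx":0,"wy":0,"wz":0}]'

```text
time_s: 18.85
tcp_pos: [0.5787, -0.0029, 0.1372]
eef_rot: [28.1, 89.8, 26.9]
contact_force: [0.8, -0.2, 0.0]
gripper_width: 0.0286
```

```bash
python3 go.py .5935 .009 .06 88.9
```

```text
t 18.85 tcp [ 0.5787 -0.0029  0.1372] heading tool y 88.81 w 0.0286 F [ 0.8 -0.2  0. ] toolx [ 0.003  0.001 -1.   ] j [  19.   15.  -18.   -0.  -57. -110.]
turn (units .08): [-0.02  0.03 -0.02]
world d mm [ 14.8  11.9 -77.2]  units now-frame [3.86 0.61 0.72]  units turned-frame [3.86 0.61 0.73]
```

Emit:
arm_command --plan '[{"dx":0,"dy":0.6,"dz":0.7,"wx":0,"wy":0,"wz":0},{"dx":0.5,"dy":0,"dz":0,"wx":0,"wy":0,"wz":0},{"dx":0.8,"dy":0,"dz":0,"wx":0,"wy":0,"wz":0},{"dx":0.8,"dy":0,"dz":0,"wx":0,"wy":0,"wz":0},{"dx":0.8,"dy":0,"dz":0,"wx":0,"wy":0,"wz":0},{"dx":0.8,"dy":0,"dz":0,"wx":0,"wy":0,"wz":0},{"dx":0,"dy":0,"dz":0,"wx":0,"wy":0,"wz":0}]'

```text
time_s: 19.43
tcp_pos: [0.5931, 0.0102, 0.0586]
eef_rot: [50.1, 89.9, 49.0]
contact_force: [-0.5, -0.5, -0.8]
gripper_width: 0.0281
```

```bash
python3 go.py .5935 .009 .013 88.9
```

```text
t 19.43 tcp [0.5931 0.0102 0.0586] heading tool y 88.9 w 0.0281 F [-0.5 -0.5 -0.8] toolx [ 0.001  0.002 -1.   ] j [  20.   21.  -21.   -0.  -48. -111.]
turn (units .08): [-0.    0.02 -0.02]
world d mm [  0.4  -1.2 -45.6]  units now-frame [ 2.28 -0.06  0.02]  units turned-frame [ 2.28 -0.06  0.02]
```

Emit:
arm_command --plan '[{"dx":0.5,"dy":-0.05,"dz":0,"wx":0,"wy":0,"wz":0},{"dx":0.6,"dy":0,"dz":0,"wx":0,"wy":0,"wz":0},{"dx":0.6,"dy":0,"dz":0,"wx":0,"wy":0,"wz":0},{"dx":0.45,"dy":0,"dz":0,"wx":0,"wy":0,"wz":0},{"dx":0,"dy":0,"dz":0,"wx":0,"wy":0,"wz":0}]'

```text
time_s: 19.85
tcp_pos: [0.5934, 0.0083, 0.0146]
eef_rot: [30.8, 89.8, 29.7]
contact_force: [-0.1, -0.3, -0.8]
gripper_width: 0.0281
```

```bash
python3 go.py .5935 .009 .012 88.9
```

```text
t 19.85 tcp [0.5934 0.0083 0.0146] heading tool y 88.9 w 0.0281 F [-0.1 -0.3 -0.8] toolx [ 0.003  0.002 -1.   ] j [  20.   24.  -23.   -0.  -42. -111.]
turn (units .08): [-0.    0.04 -0.02]
world d mm [ 0.1  0.7 -2.6]  units now-frame [0.13 0.03 0.  ]  units turned-frame [0.13 0.03 0.  ]
```

Emit:
arm_command --plan '[{"dx":0.12,"dy":0.03,"dz":0,"wx":0,"wy":0,"wz":0},{"dx":0,"dy":0,"dz":0,"wx":0,"wy":0,"wz":0},{"dx":0,"dy":0,"dz":0,"wx":0,"wy":0,"wz":0},{"dx":0,"dy":0,"dz":0,"wx":0,"wy":0,"wz":0},{"dx":-0.5,"dy":0,"dz":0,"wx":0,"wy":0,"wz":0},{"dx":-0.9,"dy":0,"dz":0,"wx":0,"wy":0,"wz":0},{"dx":-1,"dy":0,"dz":0,"wx":0,"wy":0,"wz":0},{"dx":-1,"dy":0,"dz":0,"wx":0,"wy":0,"wz":0},{"dx":-1,"dy":0,"dz":0,"wx":0,"wy":0,"wz":0},{"dx":-1,"dy":0,"dz":0,"wx":0,"wy":0,"wz":0},{"dx":-0.6,"dy":0.5,"dz":-0.8,"wx":0,"wy":0,"wz":0},{"dx":0,"dy":0.6,"dz":-1,"wx":0,"wy":0,"wz":0},{"dx":0,"dy":0.6,"dz":-1,"wx":0,"wy":0,"wz":0},{"dx":0,"dy":0.6,"dz":-1,"wx":0,"wy":0,"wz":0},{"dx":0,"dy":0.6,"dz":-1,"wx":0,"wy":0,"wz":0},{"dx":0,"dy":0.6,"dz":-0.7,"wx":0,"wy":0,"wz":0},{"dx":0,"dy":0.6,"dz":-0.5,"wx":0,"wy":0,"wz":0},{"dx":0,"dy":0.6,"dz":-0.4,"wx":0,"wy":0,"wz":0},{"dx":0,"dy":0.5,"dz":-0.3,"wx":0,"wy":0,"wz":0},{"dx":0,"dy":0,"dz":0,"wx":0,"wy":0,"wz":0}]' --fingers 0

```text
time_s: 21.52
tcp_pos: [0.4604, 0.1191, 0.1593]
eef_rot: [23.9, 88.3, 22.8]
contact_force: [-0.0, -0.4, 0.1]
gripper_width: 0.044
```

```bash
python3 - <<'E'
from wl import *
wl('w12',{'cap1':(.37,.48,.08,.17,.028,.05),'cap2':(.5,.615,-.035,.055,.036,.055)})
E
python3 go.py .4265 .1275 .06 88.9
```

```text
cap1 692 (array([423.5, 131.4]), array([28.9, 29. ]), 88.65) [0.4232 0.1316 0.0354]
cap2 0  
t 21.57 tcp [0.4609 0.1187 0.1594] heading tool y 88.92 w 0.0437 F [0.1 1.  0.4] toolx [ 0.028  0.012 -1.   ] j [  39.    3.  -30.    1.  -55. -130.]
turn (units .08): [ 0.    0.35 -0.15]
world d mm [-34.4   8.8 -99.4]  units now-frame [ 4.93  0.35 -1.86]  units turned-frame [ 4.97  0.41 -1.73]
```

View pics/w12.png

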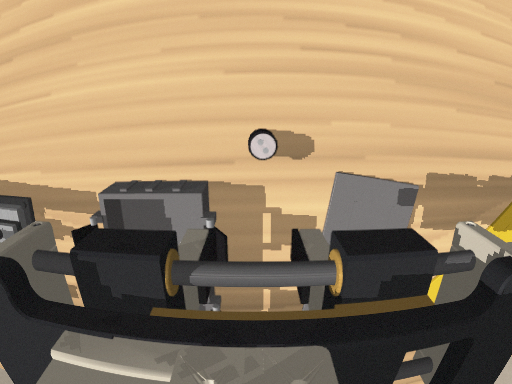

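Emit:
arm_command --plan '[{"dx":0,"dy":0.3,"dz":-0.9,"wx":0,"wy":0.35,"wz":-0.15},{"dx":0.5,"dy":0.25,"dz":-0.9,"wx":0,"wy":0,"wz":0},{"dx":0.8,"dy":0,"dz":0,"wx":0,"wy":0,"wz":0},{"dx":0.8,"dy":0,"dz":0,"wx":0,"wy":0,"wz":0},{"dx":0.8,"dy":0,"dz":0,"wx":0,"wy":0,"wz":0},{"dx":0,"dy":0,"dz":0,"wx":0,"wy":0,"wz":0}]' --fingers -0.4

```text
time_s: 22.07
tcp_pos: [0.4273, 0.1306, 0.1048]
eef_rot: [39.3, 89.5, 38.3]
contact_force: [-0.2, -0.5, 1.0]
gripper_width: 0.061
```

```bash
python3 - <<'E'
from wl import *
wl('w13',{'cap1':(.37,.48,.08,.17,.028,.05)})
E
python3 go.py .4237 .1305 .003 88.9
```

```text
cap1 945 (array([423.4, 131.7]), array([28.9, 28.9]), 89.48) [0.4222 0.1316 0.0353]
t 22.12 tcp [0.4281 0.1309 0.1062] heading tool y 88.97 w 0.0612 F [-0.7  0.2  1.3] toolx [ 0.008  0.006 -1.   ] j [  42.    5.  -36.    0.  -49. -134.]
turn (units .08): [ 0.02  0.1  -0.08]
world d mm [  -4.4   -0.4 -103.2]  units now-frame [ 5.16 -0.06 -0.26]  units turned-frame [ 5.16 -0.03 -0.22]
```

Emit:
arm_command --plan '[{"dx":0.7,"dy":0.03,"dz":-0.28,"wx":0,"wy":0.1,"wz":-0.08},{"dx":0.8,"dy":0,"dz":0,"wx":0,"wy":0,"wz":0},{"dx":0.8,"dy":0,"dz":0,"wx":0,"wy":0,"wz":0},{"dx":0.8,"dy":0,"dz":0,"wx":0,"wy":0,"wz":0},{"dx":0,"dy":0,"dz":0,"wx":0,"wy":0,"wz":0}]'

```text
time_s: 22.53
tcp_pos: [0.4283, 0.1332, 0.0492]
eef_rot: [29.1, 89.4, 28.1]
contact_force: [-0.5, -0.7, 0.4]
gripper_width: 0.0612
```

```bash
python3 go.py .4234 .1315 .003 88.9
```

```text
t 22.53 tcp [0.4283 0.1332 0.0492] heading tool y 88.95 w 0.0612 F [-0.5 -0.7  0.4] toolx [ 0.009  0.005 -1.   ] j [  43.   10.  -40.    0.  -40. -134.]
turn (units .08): [ 0.01  0.11 -0.06]
world d mm [ -4.9  -1.7 -46.2]  units now-frame [ 2.31 -0.1  -0.26]  units turned-frame [ 2.31 -0.09 -0.24]
```

Emit:
arm_command --plan '[{"dx":0.4,"dy":-0.1,"dz":-0.28,"wx":0,"wy":0.11,"wz":-0.06},{"dx":0.5,"dy":0,"dz":0,"wx":0,"wy":0,"wz":0},{"dx":0.5,"dy":0,"dz":0,"wx":0,"wy":0,"wz":0},{"dx":0.5,"dy":0,"dz":-0.03,"wx":0,"wy":0,"wz":0},{"dx":0.3,"dy":0,"dz":0,"wx":0,"wy":0,"wz":0},{"dx":0,"dy":0,"dz":0,"wx":0,"wy":0,"wz":0}]'

```text
time_s: 23.03
tcp_pos: [0.4259, 0.133, 0.0093]
eef_rot: [38.4, 89.7, 37.3]
contact_force: [-0.8, -0.6, 0.3]
gripper_width: 0.0615
```

```bash
python3 go.py .4234 .1315 .003 88.9
```

```text
t 23.03 tcp [0.4259 0.133  0.0093] heading tool y 88.93 w 0.0615 F [-0.8 -0.6  0.3] toolx [ 0.005  0.004 -1.   ] j [  43.   14.  -43.    0.  -33. -134.]
turn (units .08): [ 0.01  0.06 -0.05]
world d mm [-2.5 -1.5 -6.3]  units now-frame [ 0.32 -0.08 -0.12]  units turned-frame [ 0.32 -0.08 -0.12]
```

Emit:
arm_command --plan '[{"dx":0.25,"dy":-0.08,"dz":-0.15,"wx":0,"wy":0.05,"wz":-0.05},{"dx":0,"dy":0,"dz":0,"wx":0,"wy":0,"wz":0},{"dx":0,"dy":0,"dz":0,"wx":0,"wy":0,"wz":0},{"dx":0,"dy":0,"dz":0,"wx":0,"wy":0,"wz":0},{"dx":0,"dy":0,"dz":0,"wx":0,"wy":0,"wz":0},{"dx":0,"dy":0,"dz":0,"wx":0,"wy":0,"wz":0},{"dx":0,"dy":0,"dz":0,"wx":0,"wy":0,"wz":0},{"dx":0,"dy":0,"dz":0,"wx":0,"wy":0,"wz":0}]' --fingers 1

```text
time_s: 23.7
tcp_pos: [0.4241, 0.1325, 0.0068]
eef_rot: [27.5, 89.8, 26.5]
contact_force: [-0.8, 0.3, -0.8]
gripper_width: 0.028
```

```bash
python3 go.py .5435 .0099 .13 88.9
```

```text
t 23.7 tcp [0.4241 0.1325 0.0068] heading tool y 88.96 w 0.028 F [-0.8  0.3 -0.8] toolx [ 0.003  0.002 -1.   ] j [  43.   14.  -43.    0.  -33. -134.]
turn (units .08): [ 0.01  0.04 -0.02]
world d mm [ 119.4 -122.6  123.2]  units now-frame [-6.15 -6.01  6.1 ]  units turned-frame [-6.16 -6.01  6.09]
```

Emit:
arm_command --plan '[{"dx":-0.5,"dy":0,"dz":0,"wx":0,"wy":0,"wz":0},{"dx":-1,"dy":0,"dz":0,"wx":0,"wy":0,"wz":0},{"dx":-1,"dy":0,"dz":0,"wx":0,"wy":0,"wz":0},{"dx":-1,"dy":0,"dz":0,"wx":0,"wy":0,"wz":0},{"dx":-1,"dy":0,"dz":0,"wx":0,"wy":0,"wz":0},{"dx":-1,"dy":0,"dz":0,"wx":0,"wy":0,"wz":0},{"dx":-0.8,"dy":-0.8,"dz":0.8,"wx":0,"wy":0,"wz":0},{"dx":0,"dy":-0.85,"dz":0.85,"wx":0,"wy":0,"wz":0},{"dx":0,"dy":-0.85,"dz":0.85,"wx":0,"wy":0,"wz":0},{"dx":0,"dy":-0.85,"dz":0.85,"wx":0,"wy":0,"wz":0},{"dx":0,"dy":-0.85,"dz":0.85,"wx":0,"wy":0,"wz":0},{"dx":0,"dy":-0.85,"dz":0.85,"wx":0,"wy":0,"wz":0},{"dx":0,"dy":-0.85,"dz":0.85,"wx":0,"wy":0,"wz":0},{"dx":0,"dy":0,"dz":0,"wx":0,"wy":0,"wz":0}]'

```text
time_s: 24.87
tcp_pos: [0.5436, 0.0068, 0.1408]
eef_rot: [15.8, 89.7, 15.0]
contact_force: [0.6, -0.4, 0.2]
gripper_width: 0.028
```

```bash
python3 go.py .5435 .0099 .06 88.9
```

```text
t 24.87 tcp [0.5436 0.0068 0.1408] heading tool y 89.27 w 0.028 F [ 0.6 -0.4  0.2] toolx [ 0.005  0.001 -1.   ] j [  21.   12.  -22.    0.  -56. -112.]
turn (units .08): [ 0.08  0.06 -0.02]
world d mm [ -0.1   3.1 -80.8]  units now-frame [ 4.04  0.15 -0.03]  units turned-frame [ 4.04  0.16 -0.01]
```

Emit:
arm_command --plan '[{"dx":0.5,"dy":0.15,"dz":0,"wx":0.08,"wy":0.05,"wz":0},{"dx":0.8,"dy":0,"dz":0,"wx":0,"wy":0,"wz":0},{"dx":0.8,"dy":0,"dz":0,"wx":0,"wy":0,"wz":0},{"dx":0.8,"dy":0,"dz":0,"wx":0,"wy":0,"wz":0},{"dx":0.8,"dy":0,"dz":0,"wx":0,"wy":0,"wz":0},{"dx":0,"dy":0,"dz":0,"wx":0,"wy":0,"wz":0}]'

```text
time_s: 25.37
tcp_pos: [0.5416, 0.0109, 0.0609]
eef_rot: [115.8, 89.8, 114.4]
contact_force: [-1.1, -0.6, -0.7]
gripper_width: 0.0285
```

```bash
python3 go.py .5435 .0099 .015 88.9
```

```text
t 25.37 tcp [0.5416 0.0109 0.0609] heading tool y 88.57 w 0.0285 F [-1.1 -0.6 -0.7] toolx [-0.001  0.002 -1.   ] j [  22.   17.  -27.   -0.  -46. -113.]
turn (units .08): [-0.07 -0.01 -0.03]
world d mm [  1.9  -1.  -45.9]  units now-frame [ 2.3  -0.05  0.1 ]  units turned-frame [ 2.3  -0.05  0.1 ]
```

Emit:
arm_command --plan '[{"dx":0.5,"dy":-0.05,"dz":0.1,"wx":-0.06,"wy":0,"wz":0},{"dx":0.6,"dy":0,"dz":0,"wx":0,"wy":0,"wz":0},{"dx":0.6,"dy":0,"dz":0,"wx":0,"wy":0,"wz":0},{"dx":0.5,"dy":0,"dz":0,"wx":0,"wy":0,"wz":0},{"dx":0,"dy":0,"dz":0,"wx":0,"wy":0,"wz":0}]'

```text
time_s: 25.78
tcp_pos: [0.5433, 0.0122, 0.0147]
eef_rot: [101.8, 89.8, 100.9]
contact_force: [-0.3, -0.8, -1.0]
gripper_width: 0.0282
```

```bash
python3 go.py .5435 .0099 .0135 88.9
```

```text
t 25.78 tcp [0.5433 0.0122 0.0147] heading tool y 89.05 w 0.0282 F [-0.3 -0.8 -1. ] toolx [-0.001  0.003 -1.   ] j [  22.   21.  -30.   -0.  -40. -113.]
turn (units .08): [ 0.03 -0.01 -0.03]
world d mm [ 0.2 -2.3 -1.2]  units now-frame [ 0.06 -0.12  0.01]  units turned-frame [ 0.06 -0.12  0.01]
```

Emit:
arm_command --plan '[{"dx":0.05,"dy":-0.1,"dz":0,"wx":0,"wy":0,"wz":0},{"dx":0,"dy":0,"dz":0,"wx":0,"wy":0,"wz":0},{"dx":0,"dy":0,"dz":0,"wx":0,"wy":0,"wz":0},{"dx":0,"dy":0,"dz":0,"wx":0,"wy":0,"wz":0},{"dx":-0.5,"dy":0,"dz":0,"wx":0,"wy":0,"wz":0},{"dx":-0.9,"dy":0,"dz":0,"wx":0,"wy":0,"wz":0},{"dx":-1,"dy":0,"dz":0,"wx":0,"wy":0,"wz":0},{"dx":-1,"dy":0,"dz":0,"wx":0,"wy":0,"wz":0},{"dx":-1,"dy":0,"dz":0,"wx":0,"wy":0,"wz":0},{"dx":-1,"dy":0,"dz":0,"wx":0,"wy":0,"wz":0},{"dx":-1,"dy":0.7,"dz":0,"wx":0,"wy":0,"wz":0},{"dx":-0.5,"dy":1,"dz":0,"wx":0,"wy":0,"wz":0},{"dx":0,"dy":1,"dz":0,"wx":0,"wy":0,"wz":0},{"dx":0,"dy":1,"dz":0,"wx":0,"wy":0,"wz":0},{"dx":0,"dy":1,"dz":0,"wx":0,"wy":0,"wz":0},{"dx":0,"dy":1,"dz":0,"wx":0,"wy":0,"wz":0},{"dx":0,"dy":1,"dz":0,"wx":0,"wy":0,"wz":0},{"dx":0,"dy":0,"dz":0,"wx":0,"wy":0,"wz":0}]' --fingers 0

```text
time_s: 27.28
tcp_pos: [0.5486, 0.1484, 0.1811]
eef_rot: [30.0, 88.7, 28.9]
contact_force: [0.1, -0.3, -0.1]
gripper_width: 0.0437
```

```bash
python3 look.py wrist w14; python3 look.py side s14
python3 - <<'E'
import cv2
a=cv2.imread('pics/s14.png');cv2.imwrite('pics/s14c.png',cv2.resize(a[150:260,150:330],None,fx=4,fy=4,interpolation=cv2.INTER_CUBIC))
E
python3 - <<'E'
from wl import *
wl('w15',{'inside':(.48,.67,-.04,.058,.036,.055),'bar':(.5,.65,.2,.3,.03,.05)})
E
python3 go.py .5706 .2528 .1 81.4
```

```text
27.3333
27.3833
inside 921 (array([539.8,   0. ]), array([135. ,  50.7]), 21.12) [0.5541 0.0128 0.0412]
bar 553 (array([571.3, 255.1]), array([12.5, 50.1]), 80.78) [0.5695 0.2533 0.042 ]
t 27.43 tcp [0.548  0.1458 0.1804] heading tool y 88.84 w 0.0439 F [-0.7 -0.2 -0.2] toolx [ 0.019  0.01  -1.   ] j [  35.   11.  -17.    0.  -60. -126.]
turn (units .08): [ 1.62  0.23 -0.15]
world d mm [ 22.6 107.  -80.4]  units now-frame [4.1  5.33 0.94]  units turned-frame [4.02 5.46 0.32]
```

View pics/w14.png

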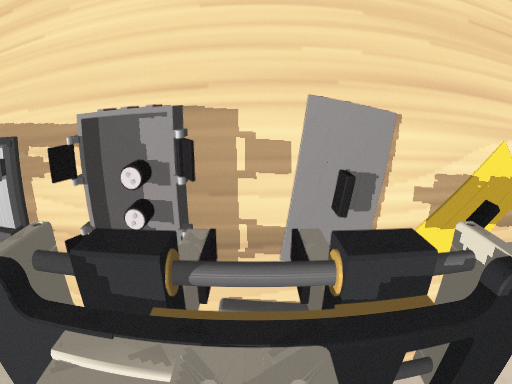

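View pics/s14c.png

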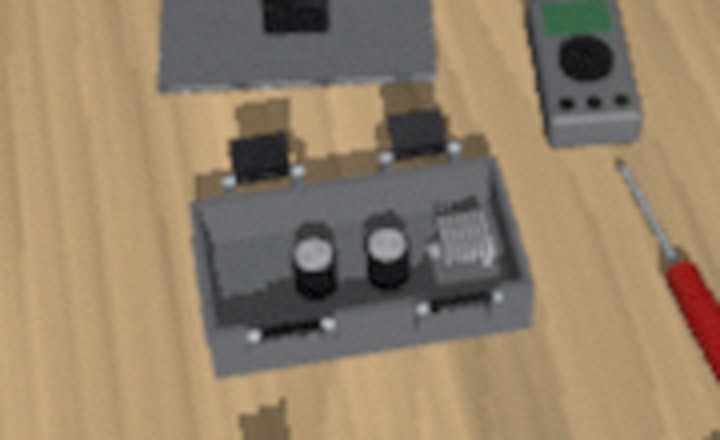

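```bash
python3 look.py top t14 trafo1_c cap1_c; python3 look.py side s15 trafo1_c cap1_c
```

```text
top cap1_c 0.6 [277.4 191.2]
top cap1_c 0.28 [300. 217.]
27.5833
side cap1_c 0.49 [241.1 213.5]
27.7333
```

View pics/t14.png

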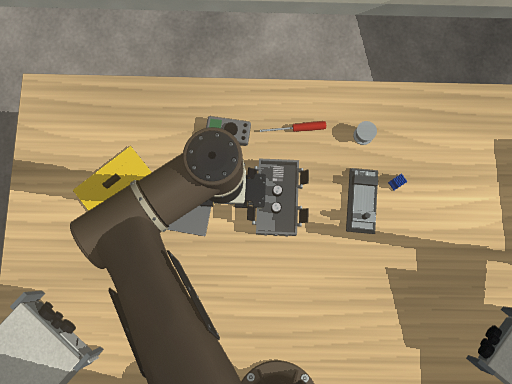

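View pics/s15.png

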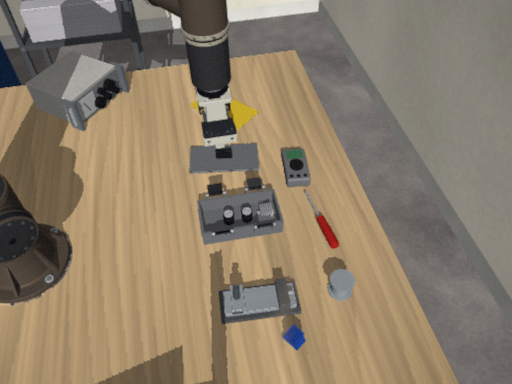

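Emit:
arm_command --plan '[{"dx":0,"dy":0.7,"dz":0.1,"wx":0.8,"wy":0.23,"wz":-0.15},{"dx":0,"dy":0.95,"dz":0.05,"wx":0.8,"wy":0,"wz":0},{"dx":0.5,"dy":0.95,"dz":0.05,"wx":0.1,"wy":0,"wz":0},{"dx":0.8,"dy":0.95,"dz":0.05,"wx":0,"wy":0,"wz":0},{"dx":0.8,"dy":0.95,"dz":0.05,"wx":0,"wy":0,"wz":0},{"dx":0.8,"dy":0.9,"dz":0.05,"wx":0,"wy":0,"wz":0},{"dx":0,"dy":0,"dz":0,"wx":0,"wy":0,"wz":0}]'

```text
time_s: 28.32
tcp_pos: [0.5715, 0.2517, 0.1211]
eef_rot: [-0.2, 89.9, -10.0]
contact_force: [-0.8, -0.5, -0.3]
gripper_width: 0.0436
```

```bash
python3 - <<'E'
from wl import *
wl('w16',{'bar':(.5,.65,.2,.3,.03,.05)})
E
python3 go.py .571 .254 .05 81.4
```

```text
bar 767 (array([570.7, 255.8]), array([11.5, 49.2]), 80.45) [0.5685 0.2561 0.0423]
t 28.37 tcp [0.5716 0.2508 0.1224] heading tool y 80.17 w 0.0436 F [ 0.6 -1.1  0.4] toolx [ 0.002 -0.    -1.   ] j [  42.   20.  -13.    0.  -57. -142.]
turn (units .08): [-0.27  0.02 -0.  ]
world d mm [ -0.6   3.2 -72.4]  units now-frame [ 3.62  0.15 -0.06]  units turned-frame [ 3.62  0.16 -0.05]
```

View pics/w16.png

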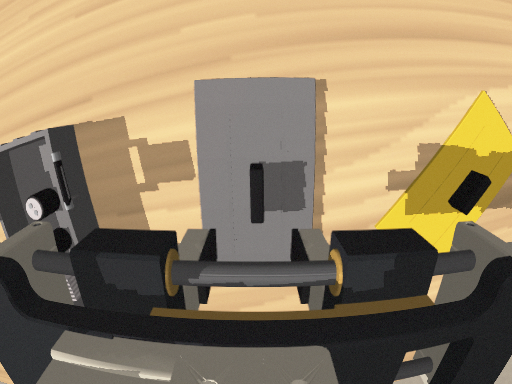

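Emit:
arm_command --plan '[{"dx":0.5,"dy":0.22,"dz":0,"wx":-0.06,"wy":0,"wz":0},{"dx":0.8,"dy":0,"dz":0,"wx":0,"wy":0,"wz":0},{"dx":0.8,"dy":0,"dz":0,"wx":0,"wy":0,"wz":0},{"dx":0.8,"dy":0,"dz":0,"wx":0,"wy":0,"wz":0},{"dx":0.8,"dy":0,"dz":0,"wx":0,"wy":0,"wz":0},{"dx":0.4,"dy":0,"dz":0,"wx":0,"wy":0,"wz":0},{"dx":0,"dy":0,"dz":0,"wx":0,"wy":0,"wz":0}]'

```text
time_s: 28.95
tcp_pos: [0.5749, 0.2525, 0.0402]
eef_rot: [31.4, 89.6, 21.7]
contact_force: [-0.3, 0.1, -0.4]
gripper_width: 0.0437
```

```bash
python3 go.py .571 .2555 .005 80.5
```

```text
t 28.95 tcp [0.5749 0.2525 0.0402] heading tool y 80.35 w 0.0437 F [-0.3  0.1 -0.4] toolx [ 0.007  0.003 -1.   ] j [  42.   25.  -18.    0.  -47. -141.]
turn (units .08): [-0.03  0.08 -0.05]
world d mm [ -3.9   3.  -35.2]  units now-frame [ 1.76  0.11 -0.23]  units turned-frame [ 1.76  0.12 -0.22]
```

Emit:
arm_command --plan '[{"dx":0.5,"dy":0.12,"dz":-0.22,"wx":0,"wy":0.08,"wz":-0.05},{"dx":0.5,"dy":0,"dz":0,"wx":0,"wy":0,"wz":0},{"dx":0.4,"dy":0,"dz":0,"wx":0,"wy":0,"wz":0},{"dx":0.2,"dy":0,"dz":0,"wx":0,"wy":0,"wz":0},{"dx":0,"dy":0,"dz":0,"wx":0,"wy":0,"wz":0}]'

```text
time_s: 29.37
tcp_pos: [0.5721, 0.256, 0.0078]
eef_rot: [49.2, 89.9, 39.5]
contact_force: [-0.9, 0.2, -0.2]
gripper_width: 0.0439
```

```bash
python3 go.py .571 .2555 .005 80.5
```

```text
t 29.37 tcp [0.5721 0.256  0.0078] heading tool y 80.33 w 0.0439 F [-0.9  0.2 -0.2] toolx [ 0.002  0.002 -1.   ] j [  42.   27.  -19.    0.  -43. -142.]
turn (units .08): [-0.04  0.02 -0.02]
world d mm [-1.1 -0.5 -2.8]  units now-frame [ 0.14 -0.03 -0.05]  units turned-frame [ 0.14 -0.03 -0.05]
```

Good; grip the bar with higher force.

Emit:
arm_command --plan '[{"dx":0.14,"dy":-0.02,"dz":-0.05,"wx":-0.03,"wy":0,"wz":0},{"dx":0,"dy":0,"dz":0,"wx":0,"wy":0,"wz":0},{"dx":0,"dy":0,"dz":0,"wx":0,"wy":0,"wz":0},{"dx":0,"dy":0,"dz":0,"wx":0,"wy":0,"wz":0},{"dx":0,"dy":0,"dz":0,"wx":0,"wy":0,"wz":0},{"dx":0,"dy":0,"dz":0,"wx":0,"wy":0,"wz":0},{"dx":0,"dy":0,"dz":0,"wx":0,"wy":0,"wz":0},{"dx":0,"dy":0,"dz":0,"wx":0,"wy":0,"wz":0}]' --fingers 1 --force 50

```text
time_s: 30.03
tcp_pos: [0.5714, 0.2561, 0.0057]
eef_rot: [47.4, 89.8, 37.9]
contact_force: [-0.1, -0.5, -1.6]
gripper_width: 0.0115
```

```bash
python3 go.py .571 .2555 .15 88.9
```

```text
t 30.03 tcp [0.5714 0.2561 0.0057] heading tool y 80.5 w 0.0115 F [-0.1 -0.5 -1.6] toolx [ 0.003  0.002 -1.   ] j [  42.   27.  -19.    0.  -43. -142.]
turn (units .08): [-1.83  0.03 -0.03]
world d mm [ -0.4  -0.6 144.3]  units now-frame [-7.22 -0.01  0.01]  units turned-frame [-7.22 -0.03 -0.02]
```

Emit:
arm_command --plan '[{"dx":-0.3,"dy":0,"dz":0,"wx":0,"wy":0,"wz":0},{"dx":-0.6,"dy":0,"dz":0,"wx":0,"wy":0,"wz":0},{"dx":-0.9,"dy":0,"dz":0,"wx":-0.3,"wy":0,"wz":0},{"dx":-0.9,"dy":0,"dz":0,"wx":-0.3,"wy":0,"wz":0},{"dx":-0.9,"dy":0,"dz":0,"wx":-0.3,"wy":0,"wz":0},{"dx":-0.9,"dy":0,"dz":0,"wx":-0.3,"wy":0,"wz":0},{"dx":-0.9,"dy":0,"dz":0,"wx":-0.3,"wy":0,"wz":0},{"dx":-0.9,"dy":-0.4,"dz":0,"wx":-0.3,"wy":0,"wz":0},{"dx":-0.6,"dy":-0.7,"dz":0,"wx":0,"wy":0,"wz":0},{"dx":-0.3,"dy":-0.9,"dz":0,"wx":0,"wy":0,"wz":0},{"dx":0,"dy":-0.9,"dz":0,"wx":0,"wy":0,"wz":0},{"dx":0,"dy":-0.9,"dz":0,"wx":0,"wy":0,"wz":0},{"dx":0,"dy":-0.9,"dz":0,"wx":0,"wy":0,"wz":0},{"dx":0,"dy":-0.9,"dz":0,"wx":0,"wy":0,"wz":0},{"dx":0,"dy":-0.9,"dz":0,"wx":0,"wy":0,"wz":0},{"dx":0,"dy":-0.9,"dz":0,"wx":0,"wy":0,"wz":0},{"dx":0,"dy":-0.7,"dz":0,"wx":0,"wy":0,"wz":0},{"dx":0,"dy":-0.4,"dz":0,"wx":0,"wy":0,"wz":0},{"dx":0,"dy":0,"dz":0,"wx":0,"wy":0,"wz":0}]'

```text
time_s: 31.62
tcp_pos: [0.5616, 0.0707, 0.1686]
eef_rot: [57.7, 89.7, 56.3]
contact_force: [0.2, 1.0, -2.7]
gripper_width: 0.0113
```

```bash
python3 go.py .5735 .0093 .15 88.9;python3 look.py side s17
```

```text
t 31.62 tcp [0.5616 0.0707 0.1686] heading tool y 88.61 w 0.0113 F [ 0.2  1.  -2.7] toolx [ 0.003  0.004 -1.   ] j [  27.   12.  -17.   -0.  -60. -118.]
turn (units .08): [-0.06  0.03 -0.05]
world d mm [ 11.9 -61.4 -18.6]  units now-frame [ 0.92 -3.06  0.67]  units turned-frame [ 0.93 -3.06  0.65]
31.6667
```

View pics/s17.png

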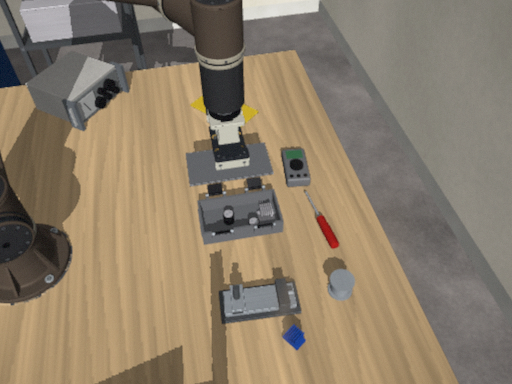

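Run:
```python
import cv2
a=cv2.imread('pics/s17.png');cv2.imwrite('pics/s17c.png',cv2.resize(a[140:260,170:310],None,fx=5,fy=5,interpolation=cv2.INTER_CUBIC))
```

```text
(no output)
```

View pics/s17c.png

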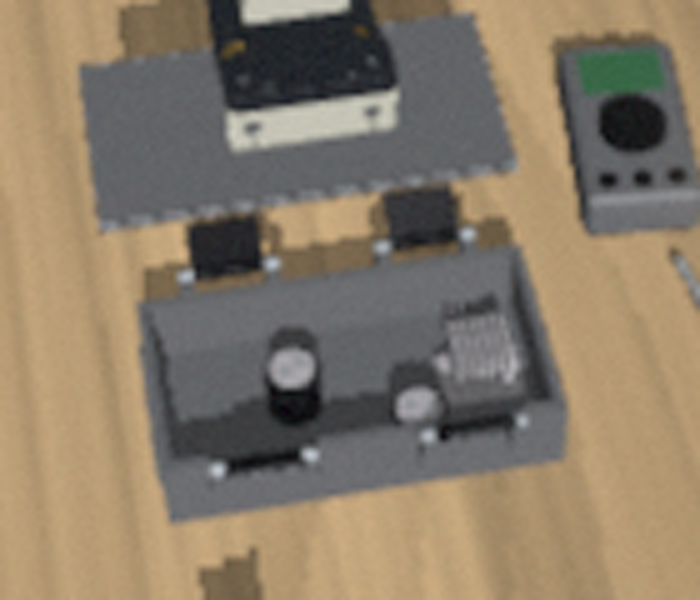

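Emit:
arm_command --plan '[{"dx":0,"dy":-0.7,"dz":0.15,"wx":-0.05,"wy":0.03,"wz":-0.05},{"dx":0,"dy":-0.8,"dz":0.17,"wx":0,"wy":0,"wz":0},{"dx":0,"dy":-0.8,"dz":0.17,"wx":0,"wy":0,"wz":0},{"dx":0,"dy":-0.65,"dz":0.15,"wx":0,"wy":0,"wz":0},{"dx":0,"dy":0,"dz":0,"wx":0,"wy":0,"wz":0}]'

```text
time_s: 32.08
tcp_pos: [0.5744, 0.0132, 0.169]
eef_rot: [44.6, 89.9, 43.6]
contact_force: [-0.3, 0.7, -2.9]
gripper_width: 0.0119
```

```bash
python3 go.py .5735 .0093 .085 88.9
python3 - <<'E'
from h import *
p,d,m=snap('wrist','w18'); W=cloud(m,d,True); np.save('Wl.npy',W)
s=r.get_state(); tz=s['tcp_pos'][2]
# lid plate top points: z = tz+.004
mm=(abs(W[...,2]-(tz+.0043))<.008)&(W[...,0]>.4)&(W[...,0]<.7)&(abs(W[...,1])<.12); P=W[mm]
c,sz,a=cv2.minAreaRect(P[:,:2].astype(np.float32)*1000); print(len(P),c,sz,a,np.median(P[:,2]))
for x in np.arange(.48,.56,.01):
    q=P[abs(P[:,0]-x)<.004]
    if len(q)>5: print(round(x,3),np.round(np.percentile(q[:,1],[1,99]),4),round(np.median(q[:,2]),4))
for y in (-.03,-.01,.01,.03,.05):
    q=P[abs(P[:,1]-y)<.004]
    if len(q)>5: print('y',y,np.round(np.percentile(q[:,0],1),4))
E
```

```text
t 32.08 tcp [0.5744 0.0132 0.169 ] heading tool y 88.99 w 0.0119 F [-0.3  0.7 -2.9] toolx [ 0.001  0.001 -1.   ] j [  21.   13.  -16.   -0.  -61. -112.]
turn (units .08): [ 0.02  0.01 -0.01]
world d mm [ -0.9  -3.9 -84. ]  units now-frame [ 4.2  -0.2  -0.04]  units turned-frame [ 4.2  -0.19 -0.04]
33196 (550.3369140625, 14.58010482788086) (114.94227600097656, 163.44839477539062) 89.29898071289062 0.17411422087192163
0.48 [-0.0398  0.0708] 0.1742
0.49 [-0.0399  0.0706] 0.1742
0.5 [-0.0401  0.0709] 0.1742
0.51 [-0.0403  0.0705] 0.1742
0.52 [-0.0406  0.0702] 0.1741
0.53 [-0.0406  0.0702] 0.1741
0.54 [-0.041   0.0699] 0.1741
0.55 [-0.0411  0.07  ] 0.174
0.56 [-0.0415  0.0703] 0.174
y -0.03 0.4694
y -0.01 0.4697
y 0.01 0.47
y 0.03 0.4704
y 0.05 0.4708
```

View pics/w18.png

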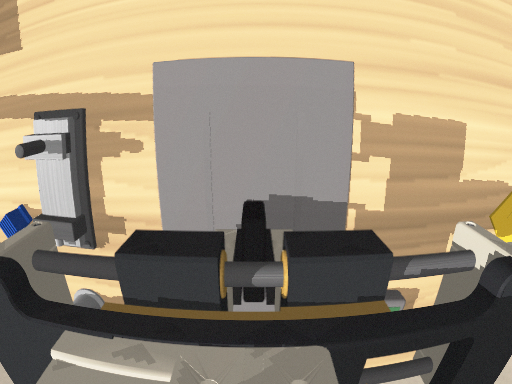

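Emit:
arm_command --plan '[{"dx":0.5,"dy":-0.25,"dz":-0.1,"wx":0.02,"wy":0,"wz":0},{"dx":0.7,"dy":0,"dz":0,"wx":0,"wy":0,"wz":0},{"dx":0.7,"dy":0,"dz":0,"wx":0,"wy":0,"wz":0},{"dx":0.7,"dy":0,"dz":0,"wx":0,"wy":0,"wz":0},{"dx":0.7,"dy":0,"dz":0,"wx":0,"wy":0,"wz":0},{"dx":0.6,"dy":0,"dz":0,"wx":0,"wy":0,"wz":0},{"dx":0.4,"dy":0,"dz":0,"wx":0,"wy":0,"wz":0},{"dx":0,"dy":0,"dz":0,"wx":0,"wy":0,"wz":0}]'

```text
time_s: 32.8
tcp_pos: [0.5707, 0.0139, 0.0757]
eef_rot: [64.2, 89.8, 63.3]
contact_force: [-1.0, -0.8, -3.0]
gripper_width: 0.0117
```

```bash
python3 go.py .5725 .0082 .06 88.9;python3 look.py side s19
python3 - <<'E'
import cv2
a=cv2.imread('pics/s19.png');cv2.imwrite('pics/s19c.png',cv2.resize(a[140:260,170:310],None,fx=5,fy=5,interpolation=cv2.INTER_CUBIC))
E
```

```text
t 32.8 tcp [0.5707 0.0139 0.0757] heading tool y 89.07 w 0.0117 F [-1.  -0.8 -3. ] toolx [ 0.001  0.003 -1.   ] j [  21.   18.  -23.   -0.  -49. -112.]
turn (units .08): [ 0.04  0.02 -0.04]
world d mm [  1.8  -5.7 -15.7]  units now-frame [ 0.79 -0.28  0.09]  units turned-frame [ 0.79 -0.28  0.09]
32.85
```

View pics/s19c.png

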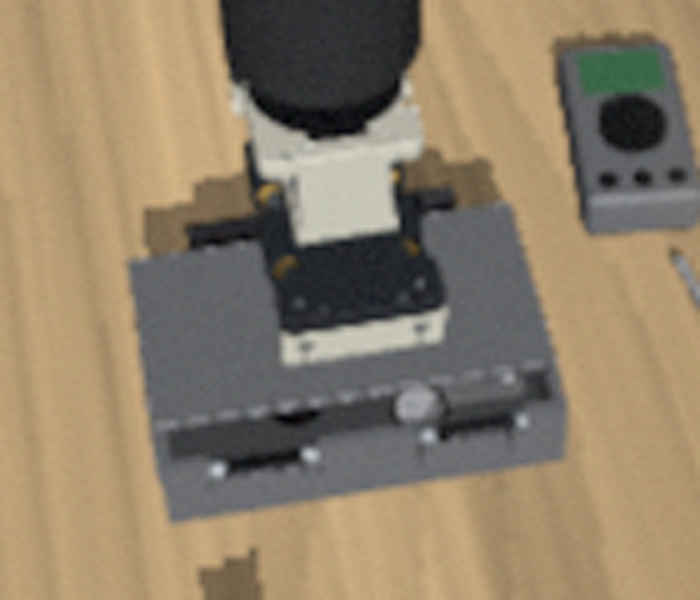

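Emit:
arm_command --plan '[{"dx":0,"dy":-0.28,"dz":0.09,"wx":0.04,"wy":0.02,"wz":-0.04},{"dx":0,"dy":0,"dz":0,"wx":0,"wy":0,"wz":0},{"dx":0.3,"dy":0,"dz":0,"wx":0,"wy":0,"wz":0},{"dx":0,"dy":0,"dz":0,"wx":0,"wy":0,"wz":0}]'

```text
time_s: 33.18
tcp_pos: [0.5746, 0.0086, 0.0722]
eef_rot: [4.2, 89.8, 3.1]
contact_force: [-0.4, 0.2, -3.7]
gripper_width: 0.0118
```

```bash
python3 go.py .5725 .0082 .05 88.9
```

```text
t 33.18 tcp [0.5746 0.0086 0.0722] heading tool y 88.95 w 0.0118 F [-0.4  0.2 -3.7] toolx [ 0.004  0.    -1.   ] j [  20.   19.  -23.    0.  -48. -112.]
turn (units .08): [ 0.01  0.05 -0.  ]
world d mm [ -2.1  -0.4 -22.2]  units now-frame [ 1.11 -0.02 -0.11]  units turned-frame [ 1.11 -0.02 -0.1 ]
```

Emit:
arm_command --plan '[{"dx":0.15,"dy":-0.02,"dz":-0.1,"wx":0,"wy":0.04,"wz":0},{"dx":0.25,"dy":0,"dz":0,"wx":0,"wy":0,"wz":0},{"dx":0.25,"dy":0,"dz":0,"wx":0,"wy":0,"wz":0},{"dx":0.15,"dy":0,"dz":0,"wx":0,"wy":0,"wz":0}]'

```text
time_s: 33.52
tcp_pos: [0.5736, 0.0083, 0.0565]
eef_rot: [21.2, 89.8, 20.2]
contact_force: [-0.3, -0.1, -2.7]
gripper_width: 0.0114
```

```bash
python3 go.py .5725 .0082 .05 88.9
```

```text
t 33.52 tcp [0.5736 0.0083 0.0565] heading tool y 88.93 w 0.0114 F [-0.3 -0.1 -2.7] toolx [ 0.004  0.001 -1.   ] j [  20.   20.  -24.    0.  -46. -111.]
turn (units .08): [ 0.01  0.05 -0.02]
world d mm [-1.1 -0.1 -6.5]  units now-frame [ 0.32 -0.01 -0.05]  units turned-frame [ 0.32 -0.01 -0.05]
```

Emit:
arm_command --plan '[{"dx":0.12,"dy":0,"dz":-0.06,"wx":0,"wy":0.05,"wz":-0.01},{"dx":0.1,"dy":0,"dz":0,"wx":0,"wy":0,"wz":0},{"dx":0.1,"dy":0,"dz":0,"wx":0,"wy":0,"wz":0}]'

```text
time_s: 33.77
tcp_pos: [0.5718, 0.0082, 0.0496]
eef_rot: [-172.9, 89.9, -173.9]
contact_force: [-14.0, 4.1, 31.7]
gripper_width: 0.0119
```

```bash
python3 go.py .5725 .0082 .0495 88.9
```

```text
t 33.77 tcp [0.5718 0.0082 0.0496] heading tool y 88.96 w 0.0119 F [-14.    4.1  31.7] toolx [-0.002 -0.    -1.   ] j [  20.   20.  -24.   -0.  -46. -111.]
turn (units .08): [ 0.01 -0.02  0.  ]
world d mm [ 0.7  0.  -0.1]  units now-frame [0.   0.   0.03]  units turned-frame [0.   0.   0.03]
```

Emit:
arm_command --plan '[{"dx":-0.05,"dy":0,"dz":0.03,"wx":0,"wy":0,"wz":0},{"dx":0,"dy":0,"dz":0,"wx":0,"wy":0,"wz":0},{"dx":0,"dy":0,"dz":0,"wx":0,"wy":0,"wz":0},{"dx":0,"dy":0,"dz":0,"wx":0,"wy":0,"wz":0},{"dx":0,"dy":0,"dz":0,"wx":0,"wy":0,"wz":0},{"dx":0,"dy":0,"dz":0,"wx":0,"wy":0,"wz":0},{"dx":-0.6,"dy":0,"dz":0,"wx":0,"wy":0,"wz":0},{"dx":-0.9,"dy":0,"dz":0,"wx":0,"wy":0,"wz":0},{"dx":-1,"dy":0,"dz":0,"wx":0,"wy":0,"wz":0},{"dx":-1,"dy":0,"dz":0,"wx":0,"wy":0,"wz":0},{"dx":-1,"dy":0,"dz":0,"wx":0,"wy":0,"wz":0},{"dx":-0.6,"dy":0,"dz":0,"wx":0,"wy":0,"wz":0},{"dx":0,"dy":0,"dz":0,"wx":0,"wy":0,"wz":0}]' --fingers 0

```text
time_s: 34.85
tcp_pos: [0.5732, 0.008, 0.1569]
eef_rot: [-138.5, 89.9, -139.5]
contact_force: [0.1, 0.1, -0.0]
gripper_width: 0.044
```

```bash
python3 go.py .5725 .0082 .05 88.9; python3 look.py side s20
python3 - <<'E'
from h import *
a=cv2.imread('pics/s20.png');cv2.imwrite('pics/s20c.png',cv2.resize(a[140:260,170:310],None,fx=5,fy=5,interpolation=cv2.INTER_CUBIC))
p,d,m=snap('wrist','w20'); W=cloud(m,d,True); np.save('Wl2.npy',W)
mm=(abs(W[...,2]-.056)<.008)&(W[...,0]>.44)&(W[...,0]<.66)&(W[...,1]>-.046)&(W[...,1]<.064); P=W[mm]
A=np.c_[P[:,:2],np.ones(len(P))]; co,_,_,_=np.linalg.lstsq(A,P[:,2],rcond=None); print('plane',co,'median z',np.median(P[:,2]), 'n',len(P))
q=W[(W[...,2]>.078)&(W[...,2]<.1)&(abs(W[...,0]-.57)<.05)&(abs(W[...,1]-.009)<.03)]
print('bar',len(q),np.median(q,0), cv2.minAreaRect(q[:,:2].astype(np.float32)*1000))
E
```

```text
t 34.85 tcp [0.5732 0.008  0.1569] heading tool y 89.02 w 0.044 F [ 0.1  0.1 -0. ] toolx [-0.002 -0.002 -1.   ] j [  20.   14.  -17.    0.  -59. -111.]
turn (units .08): [ 0.03 -0.02  0.02]
world d mm [  -0.7    0.2 -106.9]  units now-frame [ 5.35  0.02 -0.03]  units turned-frame [ 5.35  0.01 -0.04]
34.9
plane [-1.11939270e-03 -2.98240085e-05  5.52634679e-02] median z 0.05463882850384698 n 19260
bar 820 [0.56986968 0.00912267 0.08632117] ((572.066162109375, 9.267327308654785), (11.853133201599121, 50.3267936706543), 88.8005142211914)
```

View pics/s20c.png

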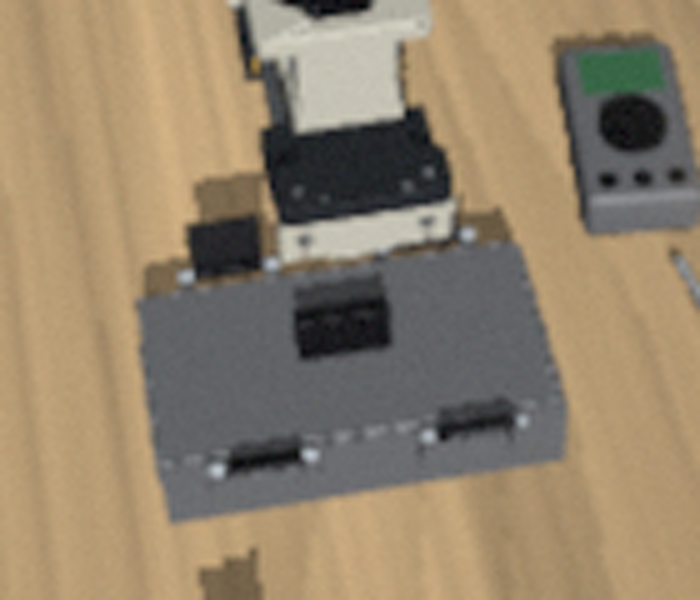

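View pics/w20.png

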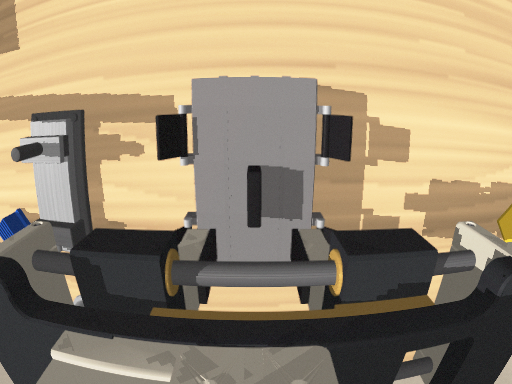

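Emit:
arm_command --plan '[{"dx":0,"dy":0,"dz":0,"wx":-1,"wy":0,"wz":0},{"dx":0,"dy":0,"dz":0,"wx":-1,"wy":0,"wz":0},{"dx":0,"dy":0,"dz":0,"wx":-1,"wy":0,"wz":0},{"dx":0,"dy":0,"dz":0,"wx":-1,"wy":0,"wz":0},{"dx":0,"dy":0,"dz":0,"wx":-1,"wy":0,"wz":0},{"dx":0,"dy":0,"dz":0,"wx":-1,"wy":0,"wz":0},{"dx":0,"dy":0,"dz":0,"wx":-1,"wy":0,"wz":0},{"dx":0,"dy":0,"dz":0,"wx":-1,"wy":0,"wz":0},{"dx":0,"dy":0,"dz":0,"wx":-1,"wy":0,"wz":0},{"dx":0,"dy":0,"dz":0,"wx":-1,"wy":0,"wz":0},{"dx":0,"dy":0,"dz":0,"wx":-1,"wy":0,"wz":0},{"dx":0,"dy":0,"dz":0,"wx":-1,"wy":0,"wz":0},{"dx":0,"dy":0,"dz":0,"wx":-1,"wy":0,"wz":0},{"dx":0,"dy":0,"dz":0,"wx":-1,"wy":0,"wz":0},{"dx":0,"dy":0,"dz":0,"wx":-1,"wy":0,"wz":0},{"dx":0,"dy":0,"dz":0,"wx":-1,"wy":0,"wz":0},{"dx":0,"dy":0,"dz":0,"wx":-1,"wy":0,"wz":0},{"dx":0,"dy":0,"dz":0,"wx":-1,"wy":0,"wz":0},{"dx":0,"dy":0,"dz":0,"wx":-0.8,"wy":0,"wz":0},{"dx":0,"dy":0,"dz":0,"wx":0,"wy":0,"wz":0}]' --fingers 1 --force 20

```text
time_s: 36.62
tcp_pos: [0.5553, 0.0044, 0.1233]
eef_rot: [103.2, 87.1, -167.6]
contact_force: [-0.5, 0.2, -0.5]
gripper_width: 0.0006
```

```bash
python3 go.py .5198 .125 .157 178.9
```

```text
t 36.62 tcp [0.5553 0.0044 0.1233] heading tool y 179.23 w 0.0006 F [-0.5  0.2 -0.5] toolx [-0.049 -0.011 -0.999] j [ 20.  16. -19.  -0. -58. -21.]
turn (units .08): [ 0.07 -0.15 -0.62]
world d mm [-35.5 120.6  33.7]  units now-frame [-1.66  1.94  5.99]  units turned-frame [-1.68  1.89  5.99]
```

Emit:
arm_command --plan '[{"dx":-0.8,"dy":0.3,"dz":0.8,"wx":0.07,"wy":-0.15,"wz":-0.62},{"dx":-0.8,"dy":0.3,"dz":0.9,"wx":0,"wy":0,"wz":0},{"dx":-0.2,"dy":0.3,"dz":0.9,"wx":0,"wy":0,"wz":0},{"dx":0,"dy":0.3,"dz":0.9,"wx":0,"wy":0,"wz":0},{"dx":0,"dy":0.3,"dz":0.9,"wx":0,"wy":0,"wz":0},{"dx":0,"dy":0.3,"dz":0.9,"wx":0,"wy":0,"wz":0},{"dx":0,"dy":0.1,"dz":0.7,"wx":0,"wy":0,"wz":0},{"dx":0,"dy":0,"dz":0,"wx":0,"wy":0,"wz":0}]'

```text
time_s: 37.28
tcp_pos: [0.5153, 0.1278, 0.1512]
eef_rot: [110.9, 89.3, -161.6]
contact_force: [-0.1, -0.7, 0.3]
gripper_width: 0.0003
```

```bash
python3 go.py .5198 .125 .052 178.9
python3 - <<'E'
from h import *
p,d,m=snap('wrist','w21'); W=cloud(m,d,True)
# flaps b/a visible?
for nm,(x,y) in dict(a=(.5198,.0763),b=(.6298,.0742),c=(.5172,-.0556),d=(.6272,-.0578)).items():
    sgn=1 if y>0 else -1
    q=W[(abs(W[...,0]-x)<.016)&(sgn*(W[...,1]-y)>-.002)&(sgn*(W[...,1]-y)<.04)&(W[...,2]>.058)&(W[...,2]<.1)]
    if len(q)>10: print(nm,len(q),'ymax off',np.percentile(sgn*(q[:,1]-y),[2,50,98]).round(4),'z',np.percentile(q[:,2],[2,50,98]).round(4))
E
```

```text
t 37.28 tcp [0.5153 0.1278 0.1512] heading tool y 177.52 w 0.0003 F [-0.1 -0.7  0.3] toolx [-0.012 -0.004 -1.   ] j [ 35.  11. -22.  -0. -58. -37.]
turn (units .08): [-0.3  -0.05 -0.14]
world d mm [  4.5  -2.8 -99.2]  units now-frame [ 4.96 -0.29 -0.11]  units turned-frame [ 4.96 -0.23 -0.14]
a 893 ymax off [-0.0013  0.0095  0.0178] z [0.0582 0.0676 0.0777]
b 740 ymax off [-0.0011  0.0121  0.0216] z [0.0581 0.0663 0.0742]
d 246 ymax off [-0.0013  0.0043  0.0085] z [0.0581 0.0604 0.067 ]
```

View pics/w21.png

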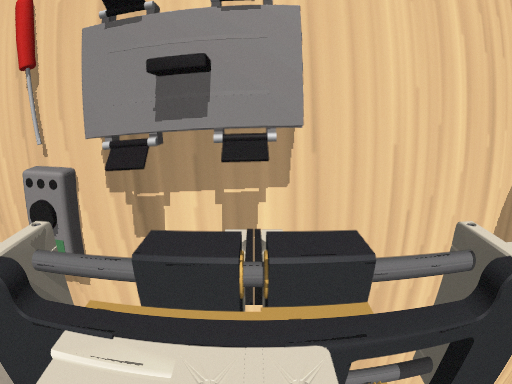

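Emit:
arm_command --plan '[{"dx":0.5,"dy":-0.25,"dz":-0.1,"wx":-0.28,"wy":-0.05,"wz":-0.14},{"dx":0.8,"dy":0,"dz":0,"wx":0,"wy":0,"wz":0},{"dx":0.8,"dy":0,"dz":0,"wx":0,"wy":0,"wz":0},{"dx":0.8,"dy":0,"dz":0,"wx":0,"wy":0,"wz":0},{"dx":0.8,"dy":0,"dz":0,"wx":0,"wy":0,"wz":0},{"dx":0.7,"dy":0,"dz":0,"wx":0,"wy":0,"wz":0},{"dx":0.4,"dy":0,"dz":0,"wx":0,"wy":0,"wz":0},{"dx":0,"dy":0,"dz":0,"wx":0,"wy":0,"wz":0}]'

```text
time_s: 38.0
tcp_pos: [0.5187, 0.1189, 0.0477]
eef_rot: [127.7, 89.7, -144.2]
contact_force: [-0.2, 0.9, 0.3]
gripper_width: 0.0004
```

```bash
python3 go.py .5198 .06 .052 178.9
```

```text
t 38.0 tcp [0.5187 0.1189 0.0477] heading tool y 178.12 w 0.0004 F [-0.2  0.9  0.3] toolx [-0.004 -0.003 -1.   ] j [ 34.  17. -29.   0. -44. -36.]
turn (units .08): [-0.17 -0.04 -0.05]
world d mm [  1.1 -58.9   4.3]  units now-frame [-0.2  -0.15 -2.94]  units turned-frame [-0.21 -0.11 -2.94]
```

Emit:
arm_command --plan '[{"dx":-0.2,"dy":-0.1,"dz":-0.2,"wx":-0.17,"wy":-0.04,"wz":-0.05},{"dx":-0.02,"dy":0,"dz":-0.4,"wx":0,"wy":0,"wz":0},{"dx":-0.02,"dy":0,"dz":-0.4,"wx":0,"wy":0,"wz":0},{"dx":-0.02,"dy":0,"dz":-0.4,"wx":0,"wy":0,"wz":0}]'

```text
time_s: 38.33
tcp_pos: [0.5218, 0.0897, 0.055]
eef_rot: [-61.7, 89.9, 27.3]
contact_force: [-1.1, 3.0, 2.1]
gripper_width: 0.0003
```

```bash
python3 go.py .5198 .06 .052 178.9
```

```text
t 38.33 tcp [0.5218 0.0897 0.055 ] heading tool y 179.0 w 0.0003 F [-1.1  3.   2.1] toolx [ 0.002  0.001 -1.   ] j [ 31.  16. -29.   0. -44. -32.]
turn (units .08): [0.02 0.02 0.03]
world d mm [ -2.  -29.7  -3. ]  units now-frame [ 0.15  0.08 -1.49]  units turned-frame [ 0.15  0.07 -1.49]
```

Contact at 3 N — flap moving. Continue.

Emit:
arm_command --plan '[{"dx":0.15,"dy":0.05,"dz":-0.3,"wx":0,"wy":0,"wz":0},{"dx":0,"dy":0,"dz":-0.35,"wx":0,"wy":0,"wz":0},{"dx":0,"dy":0,"dz":-0.35,"wx":0,"wy":0,"wz":0},{"dx":0,"dy":0,"dz":-0.35,"wx":0,"wy":0,"wz":0},{"dx":0,"dy":0,"dz":-0.2,"wx":0,"wy":0,"wz":0}]'

```text
time_s: 38.75
tcp_pos: [0.5222, 0.0551, 0.0552]
eef_rot: [-60.9, 89.4, 28.0]
contact_force: [0.0, 0.6, 0.8]
gripper_width: -0.0
```

```bash
python3 go.py .5198 .06 .046 178.9
```

```text
t 38.75 tcp [0.5222 0.0551 0.0552] heading tool y 178.92 w -0.0 F [0.  0.6 0.8] toolx [ 0.009  0.005 -1.   ] j [ 27.  16. -30.  -0. -43. -29.]
turn (units .08): [0.   0.06 0.11]
world d mm [-2.4  4.9 -9.2]  units now-frame [0.46 0.13 0.24]  units turned-frame [0.46 0.13 0.24]
```

Now press down gently.

Emit:
arm_command --plan '[{"dx":0.2,"dy":0.05,"dz":0.1,"wx":0,"wy":0.06,"wz":0.1},{"dx":0.15,"dy":0,"dz":0,"wx":0,"wy":0,"wz":0},{"dx":0.15,"dy":0,"dz":0,"wx":0,"wy":0,"wz":0},{"dx":0.1,"dy":0,"dz":0,"wx":0,"wy":0,"wz":0}]'

```text
time_s: 39.08
tcp_pos: [0.5214, 0.0551, 0.0475]
eef_rot: [-167.3, 89.8, -78.4]
contact_force: [-15.1, 2.7, 36.8]
gripper_width: 0.0005
```

```bash
python3 go.py .5198 .06 .046 178.9
```

```text
t 39.08 tcp [0.5214 0.0551 0.0475] heading tool y 178.95 w 0.0005 F [-15.1   2.7  36.8] toolx [ 0.001 -0.003 -1.   ] j [ 28.  17. -31.   0. -43. -29.]
turn (units .08): [ 0.01 -0.03  0.01]
world d mm [-1.6  4.9 -1.5]  units now-frame [0.07 0.08 0.24]  units turned-frame [0.07 0.08 0.24]
```

Emit:
arm_command --plan '[{"dx":-0.6,"dy":0,"dz":0,"wx":0,"wy":0,"wz":0},{"dx":-1,"dy":0,"dz":0,"wx":0,"wy":0,"wz":0},{"dx":-1,"dy":0,"dz":0,"wx":0,"wy":0,"wz":0},{"dx":-1,"dy":0,"dz":0.3,"wx":0,"wy":0,"wz":0},{"dx":0,"dy":-0.7,"dz":0.7,"wx":0,"wy":0,"wz":0},{"dx":0,"dy":-0.9,"dz":0.7,"wx":0,"wy":0,"wz":0},{"dx":0,"dy":-0.9,"dz":0.7,"wx":0,"wy":0,"wz":0},{"dx":0,"dy":-0.9,"dz":0.7,"wx":0,"wy":0,"wz":0},{"dx":0,"dy":-0.9,"dz":0.5,"wx":0,"wy":0,"wz":0},{"dx":0,"dy":-0.8,"dz":0,"wx":0,"wy":0,"wz":0},{"dx":0,"dy":0,"dz":0,"wx":0,"wy":0,"wz":0}]'

```text
time_s: 40.0
tcp_pos: [0.6246, 0.1311, 0.117]
eef_rot: [129.4, 89.4, -141.4]
contact_force: [1.2, 0.8, -0.2]
gripper_width: 0.0005
```

```bash
python3 go.py .6298 .122 .052 178.9; python3 look.py wrist w22
```

```text
t 40.0 tcp [0.6246 0.1311 0.117 ] heading tool y 179.19 w 0.0005 F [ 1.2  0.8 -0.2] toolx [-0.008 -0.006 -1.   ] j [ 29.  22. -11.   0. -58. -30.]
turn (units .08): [ 0.06 -0.08 -0.1 ]
world d mm [  5.2  -9.1 -65. ]  units now-frame [ 3.25 -0.29 -0.43]  units turned-frame [ 3.25 -0.27 -0.45]
40.05
```

View pics/w22.png

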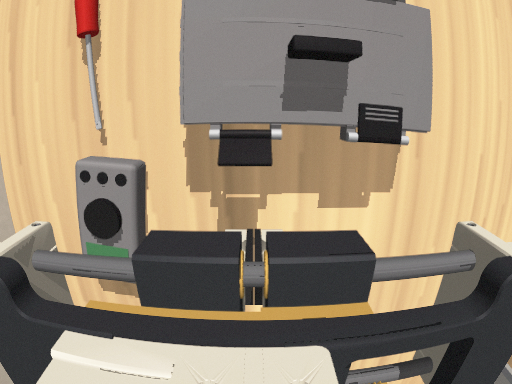

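Emit:
arm_command --plan '[{"dx":0.5,"dy":-0.27,"dz":-0.3,"wx":0.06,"wy":-0.08,"wz":-0.1},{"dx":0.8,"dy":0,"dz":0,"wx":0,"wy":0,"wz":0},{"dx":0.8,"dy":0,"dz":0,"wx":0,"wy":0,"wz":0},{"dx":0.6,"dy":0,"dz":0,"wx":0,"wy":0,"wz":0},{"dx":0.3,"dy":0,"dz":0,"wx":0,"wy":0,"wz":0},{"dx":0,"dy":0,"dz":0,"wx":0,"wy":0,"wz":0}]'

```text
time_s: 40.55
tcp_pos: [0.6239, 0.1243, 0.0512]
eef_rot: [106.5, 89.6, -164.6]
contact_force: [0.0, 0.0, 0.1]
gripper_width: 0.0003
```

```bash
python3 go.py .6298 .056 .053 178.9
```

```text
t 40.55 tcp [0.6239 0.1243 0.0512] heading tool y 178.87 w 0.0003 F [0.  0.  0.1] toolx [-0.006 -0.002 -1.   ] j [ 29.  25. -15.  -0. -50. -30.]
turn (units .08): [-0.01 -0.02 -0.08]
world d mm [  5.9 -68.3   1.8]  units now-frame [-0.09 -0.36 -3.41]  units turned-frame [-0.09 -0.36 -3.41]
```

Emit:
arm_command --plan '[{"dx":-0.1,"dy":-0.3,"dz":-0.2,"wx":0,"wy":-0.02,"wz":-0.08},{"dx":0,"dy":0,"dz":-0.4,"wx":0,"wy":0,"wz":0},{"dx":0,"dy":0,"dz":-0.4,"wx":0,"wy":0,"wz":0},{"dx":0,"dy":0,"dz":-0.4,"wx":0,"wy":0,"wz":0},{"dx":0,"dy":0,"dz":-0.35,"wx":0,"wy":0,"wz":0},{"dx":0,"dy":0,"dz":-0.35,"wx":0,"wy":0,"wz":0}]'

```text
time_s: 41.05
tcp_pos: [0.632, 0.0828, 0.0582]
eef_rot: [-58.5, 89.4, 30.5]
contact_force: [-0.5, 2.7, -0.9]
gripper_width: 0.0002
```

```bash
python3 go.py .6298 .056 .053 178.9
```

```text
t 41.05 tcp [0.632  0.0828 0.0582] heading tool y 179.04 w 0.0002 F [-0.5  2.7 -0.9] toolx [ 0.008  0.005 -1.   ] j [ 25.  25. -16.  -0. -49. -26.]
turn (units .08): [0.03 0.06 0.1 ]
world d mm [ -2.2 -26.8  -5.2]  units now-frame [ 0.25  0.09 -1.35]  units turned-frame [ 0.26  0.09 -1.34]
```

Emit:
arm_command --plan '[{"dx":0.25,"dy":0.08,"dz":-0.3,"wx":0,"wy":0.06,"wz":0.1},{"dx":0.02,"dy":0,"dz":-0.35,"wx":0,"wy":0,"wz":0},{"dx":0.02,"dy":0,"dz":-0.35,"wx":0,"wy":0,"wz":0},{"dx":0,"dy":0,"dz":-0.3,"wx":0,"wy":0,"wz":0}]'

```text
time_s: 41.38
tcp_pos: [0.6315, 0.0534, 0.0543]
eef_rot: [-74.4, 89.8, 14.6]
contact_force: [0.0, 0.1, -0.1]
gripper_width: 0.0003
```

```bash
python3 go.py .6298 .056 .047 178.9
```

```text
t 41.38 tcp [0.6315 0.0534 0.0543] heading tool y 179.0 w 0.0003 F [ 0.   0.1 -0.1] toolx [ 0.004  0.001 -1.   ] j [ 22.  25. -16.   0. -49. -23.]
turn (units .08): [0.02 0.01 0.05]
world d mm [-1.7  2.6 -7.3]  units now-frame [0.36 0.09 0.13]  units turned-frame [0.36 0.09 0.13]
```

Emit:
arm_command --plan '[{"dx":0.15,"dy":0.05,"dz":0.1,"wx":0,"wy":0,"wz":0.05},{"dx":0.12,"dy":0,"dz":0,"wx":0,"wy":0,"wz":0},{"dx":0.12,"dy":0,"dz":0,"wx":0,"wy":0,"wz":0},{"dx":0.1,"dy":0,"dz":0,"wx":0,"wy":0,"wz":0}]'

```text
time_s: 41.72
tcp_pos: [0.6305, 0.0526, 0.0476]
eef_rot: [-174.9, 90.0, -85.9]
contact_force: [-11.7, 3.4, 29.7]
gripper_width: 0.0003
```

```bash
python3 go.py .6298 .056 .047 178.9
```

```text
t 41.72 tcp [0.6305 0.0526 0.0476] heading tool y 178.96 w 0.0003 F [-11.7   3.4  29.7] toolx [ 0.    -0.001 -1.   ] j [ 22.  25. -16.   0. -49. -24.]
turn (units .08): [ 0.01 -0.01  0.  ]
world d mm [-0.7  3.4 -0.6]  units now-frame [0.03 0.04 0.17]  units turned-frame [0.03 0.04 0.17]
```

Emit:
arm_command --plan '[{"dx":-0.6,"dy":0,"dz":0,"wx":0,"wy":0,"wz":0},{"dx":-1,"dy":0,"dz":0,"wx":0,"wy":0,"wz":0},{"dx":-1,"dy":0,"dz":0,"wx":0,"wy":0,"wz":0},{"dx":-1,"dy":0,"dz":0,"wx":0,"wy":0,"wz":0},{"dx":-0.3,"dy":0,"dz":-0.6,"wx":0,"wy":0,"wz":0},{"dx":0,"dy":0,"dz":-1,"wx":0,"wy":0,"wz":0},{"dx":0,"dy":0,"dz":-1,"wx":0,"wy":0,"wz":0},{"dx":0,"dy":0,"dz":-1,"wx":0,"wy":0,"wz":0},{"dx":0,"dy":0,"dz":-1,"wx":0,"wy":0,"wz":0},{"dx":0,"dy":0,"dz":-1,"wx":0,"wy":0,"wz":0},{"dx":0,"dy":0,"dz":-1,"wx":0,"wy":0,"wz":0},{"dx":0,"dy":0,"dz":-1,"wx":0,"wy":0,"wz":0},{"dx":0,"dy":0,"dz":-0.4,"wx":0,"wy":0,"wz":0},{"dx":0,"dy":0,"dz":0,"wx":0,"wy":0,"wz":0}]'

```text
time_s: 42.88
tcp_pos: [0.6219, -0.1134, 0.1207]
eef_rot: [102.3, 89.2, -168.4]
contact_force: [-0.5, -0.3, 0.0]
gripper_width: 0.0005
```

```bash
python3 go.py .6272 -.106 .052 178.9; python3 look.py wrist w23; python3 look.py side s23
```

```text
t 42.88 tcp [ 0.6219 -0.1134  0.1207] heading tool y 179.29 w 0.0005 F [-0.5 -0.3  0. ] toolx [-0.014 -0.003 -1.   ] j [  7.  21. -12.   0. -58.  -8.]
turn (units .08): [ 0.09 -0.04 -0.18]
world d mm [  5.3   7.4 -68.7]  units now-frame [ 3.43 -0.31  0.38]  units turned-frame [ 3.43 -0.26  0.37]
42.9333
42.9833
```

View pics/s23.png

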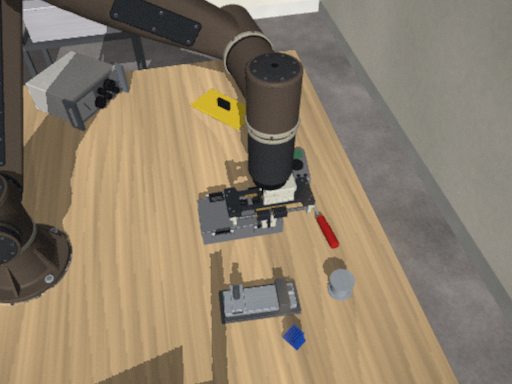

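Emit:
arm_command --plan '[{"dx":0.5,"dy":-0.26,"dz":0.2,"wx":0.09,"wy":-0.04,"wz":-0.18},{"dx":0.8,"dy":0,"dz":0,"wx":0,"wy":0,"wz":0},{"dx":0.8,"dy":0,"dz":0,"wx":0,"wy":0,"wz":0},{"dx":0.7,"dy":0,"dz":0,"wx":0,"wy":0,"wz":0},{"dx":0.3,"dy":0,"dz":0,"wx":0,"wy":0,"wz":0},{"dx":0,"dy":0,"dz":0,"wx":0,"wy":0,"wz":0}]'

```text
time_s: 43.48
tcp_pos: [0.6291, -0.1017, 0.0571]
eef_rot: [-73.9, 89.8, 15.3]
contact_force: [0.5, -1.0, -0.6]
gripper_width: 0.0007
```

```bash
python3 go.py .6272 -.038 .053 178.9
```

```text
t 43.48 tcp [ 0.6291 -0.1017  0.0571] heading tool y 179.22 w 0.0007 F [ 0.5 -1.  -0.6] toolx [ 0.004  0.001 -1.   ] j [  8.  25. -15.  -0. -50.  -9.]
turn (units .08): [0.07 0.01 0.05]
world d mm [-1.9 63.7 -4.1]  units now-frame [0.21 0.14 3.18]  units turned-frame [0.2  0.16 3.18]
```

Emit:
arm_command --plan '[{"dx":0.2,"dy":0.1,"dz":0.2,"wx":0.06,"wy":0.01,"wz":0.05},{"dx":0,"dy":0,"dz":0.4,"wx":0,"wy":0,"wz":0},{"dx":0,"dy":0,"dz":0.4,"wx":0,"wy":0,"wz":0},{"dx":0,"dy":0,"dz":0.35,"wx":0,"wy":0,"wz":0},{"dx":0,"dy":0,"dz":0.35,"wx":0,"wy":0,"wz":0}]'

```text
time_s: 43.9
tcp_pos: [0.6287, -0.0648, 0.0554]
eef_rot: [-126.3, 89.9, -37.3]
contact_force: [-0.5, -3.7, -0.9]
gripper_width: 0.0004
```

```bash
python3 go.py .6272 -.038 .053 178.9
```

```text
t 43.9 tcp [ 0.6287 -0.0648  0.0554] heading tool y 178.98 w 0.0004 F [-0.5 -3.7 -0.9] toolx [ 0.002 -0.001 -1.   ] j [ 12.  25. -16.   0. -49. -13.]
turn (units .08): [ 0.02 -0.01  0.02]
world d mm [-1.5 26.8 -2.4]  units now-frame [0.12 0.1  1.34]  units turned-frame [0.12 0.1  1.34]
```

Emit:
arm_command --plan '[{"dx":0.1,"dy":0.08,"dz":0.35,"wx":0,"wy":0,"wz":0},{"dx":0,"dy":0,"dz":0.35,"wx":0,"wy":0,"wz":0},{"dx":0,"dy":0,"dz":0.35,"wx":0,"wy":0,"wz":0},{"dx":0,"dy":0,"dz":0.25,"wx":0,"wy":0,"wz":0},{"dx":0,"dy":0,"dz":0,"wx":0,"wy":0,"wz":0}]'

```text
time_s: 44.32
tcp_pos: [0.6286, -0.033, 0.0548]
eef_rot: [-86.2, 89.7, 2.8]
contact_force: [0.0, 0.4, -0.1]
gripper_width: 0.0001
```

```bash
python3 go.py .6272 -.038 .047 178.9
```

```text
t 44.32 tcp [ 0.6286 -0.033   0.0548] heading tool y 179.09 w 0.0001 F [ 0.   0.4 -0.1] toolx [ 0.005  0.    -1.   ] j [ 15.  24. -17.   0. -49. -16.]
turn (units .08): [0.04 0.   0.07]
world d mm [-1.4 -5.  -7.8]  units now-frame [ 0.39  0.07 -0.25]  units turned-frame [ 0.39  0.07 -0.25]
```

Emit:
arm_command --plan '[{"dx":0.15,"dy":0.05,"dz":-0.2,"wx":0,"wy":0,"wz":0.06},{"dx":0.12,"dy":0,"dz":0,"wx":0,"wy":0,"wz":0},{"dx":0.12,"dy":0,"dz":0,"wx":0,"wy":0,"wz":0},{"dx":0.1,"dy":0,"dz":0,"wx":0,"wy":0,"wz":0}]'

```text
time_s: 44.65
tcp_pos: [0.6285, -0.0358, 0.0474]
eef_rot: [-61.7, 89.8, 27.5]
contact_force: [-14.9, 7.5, 37.6]
gripper_width: 0.0
```

```bash
python3 go.py .6272 -.038 .047 178.9
```

```text
t 44.65 tcp [ 0.6285 -0.0358  0.0474] heading tool y 179.21 w 0.0 F [-14.9   7.5  37.6] toolx [ 0.002  0.001 -1.   ] j [ 14.  25. -17.  -0. -48. -15.]
turn (units .08): [0.07 0.02 0.03]
world d mm [-1.3 -2.2 -0.4]  units now-frame [ 0.02  0.06 -0.11]  units turned-frame [ 0.02  0.06 -0.11]
```

Emit:
arm_command --plan '[{"dx":-0.6,"dy":0,"dz":0,"wx":0,"wy":0,"wz":0},{"dx":-1,"dy":0,"dz":0,"wx":0,"wy":0,"wz":0},{"dx":-1,"dy":0,"dz":0,"wx":0,"wy":0,"wz":0},{"dx":-1,"dy":0,"dz":-0.3,"wx":0,"wy":0,"wz":0},{"dx":0,"dy":0.7,"dz":-0.6,"wx":0,"wy":0,"wz":0},{"dx":0,"dy":0.9,"dz":-0.6,"wx":0,"wy":0,"wz":0},{"dx":0,"dy":0.9,"dz":-0.6,"wx":0,"wy":0,"wz":0},{"dx":0,"dy":0.9,"dz":-0.6,"wx":0,"wy":0,"wz":0},{"dx":0,"dy":0.9,"dz":-0.6,"wx":0,"wy":0,"wz":0},{"dx":0,"dy":0.8,"dz":-0.3,"wx":0,"wy":0,"wz":0},{"dx":0,"dy":0,"dz":0,"wx":0,"wy":0,"wz":0}]'

```text
time_s: 45.57
tcp_pos: [0.5189, -0.1132, 0.1187]
eef_rot: [78.3, 89.8, 167.2]
contact_force: [-0.5, 0.2, -0.4]
gripper_width: 0.0007
```

```bash
python3 go.py .5172 -.106 .053 178.9
```

```text
t 45.57 tcp [ 0.5189 -0.1132  0.1187] heading tool y 178.87 w 0.0007 F [-0.5  0.2 -0.4] toolx [-0.003  0.001 -1.   ] j [  9.  12. -25.  -0. -53. -10.]
turn (units .08): [-0.01  0.01 -0.04]
world d mm [ -1.7   7.2 -65.7]  units now-frame [3.29 0.08 0.36]  units turned-frame [3.29 0.09 0.36]
```

Emit:
arm_command --plan '[{"dx":0.5,"dy":0.08,"dz":0.1,"wx":0,"wy":0,"wz":-0.04},{"dx":0.8,"dy":0,"dz":0,"wx":0,"wy":0,"wz":0},{"dx":0.8,"dy":0,"dz":0,"wx":0,"wy":0,"wz":0},{"dx":0.7,"dy":0,"dz":0,"wx":0,"wy":0,"wz":0},{"dx":0.3,"dy":0,"dz":0,"wx":0,"wy":0,"wz":0},{"dx":0,"dy":0,"dz":0,"wx":0,"wy":0,"wz":0}]'

```text
time_s: 46.07
tcp_pos: [0.5179, -0.1136, 0.0548]
eef_rot: [-77.0, 89.8, 11.6]
contact_force: [0.3, -0.3, 0.7]
gripper_width: 0.0003
```

```bash
python3 go.py .5172 -.037 .053 178.9
```

```text
t 46.07 tcp [ 0.5179 -0.1136  0.0548] heading tool y 178.59 w 0.0003 F [ 0.3 -0.3  0.7] toolx [ 0.004  0.001 -1.   ] j [  9.  16. -29.  -0. -44. -10.]
turn (units .08): [-0.07  0.01  0.04]
world d mm [-0.7 76.6 -1.8]  units now-frame [0.1  0.13 3.83]  units turned-frame [0.09 0.11 3.83]
```

Emit:
arm_command --plan '[{"dx":0.08,"dy":0.1,"dz":0.3,"wx":-0.06,"wy":0,"wz":0.04},{"dx":0,"dy":0,"dz":0.5,"wx":0,"wy":0,"wz":0},{"dx":0,"dy":0,"dz":0.5,"wx":0,"wy":0,"wz":0},{"dx":0,"dy":0,"dz":0.4,"wx":0,"wy":0,"wz":0},{"dx":0,"dy":0,"dz":0.35,"wx":0,"wy":0,"wz":0},{"dx":0,"dy":0,"dz":0.35,"wx":0,"wy":0,"wz":0}]'

```text
time_s: 46.57
tcp_pos: [0.5184, -0.0624, 0.0556]
eef_rot: [-101.1, 89.9, -12.2]
contact_force: [-0.6, -4.2, -0.4]
gripper_width: 0.0002
```

```bash
python3 go.py .5172 -.037 .053 178.9
```

```text
t 46.57 tcp [ 0.5184 -0.0624  0.0556] heading tool y 178.85 w 0.0002 F [-0.6 -4.2 -0.4] toolx [ 0.002 -0.    -1.   ] j [ 15.  16. -30.   0. -44. -16.]
turn (units .08): [-0.01 -0.01  0.03]
world d mm [-1.2 25.4 -2.6]  units now-frame [0.13 0.08 1.27]  units turned-frame [0.13 0.08 1.27]
```

Emit:
arm_command --plan '[{"dx":0.12,"dy":0.05,"dz":0.35,"wx":0,"wy":0,"wz":0},{"dx":0,"dy":0,"dz":0.35,"wx":0,"wy":0,"wz":0},{"dx":0,"dy":0,"dz":0.35,"wx":0,"wy":0,"wz":0},{"dx":0,"dy":0,"dz":0.15,"wx":0,"wy":0,"wz":0},{"dx":0,"dy":0,"dz":0,"wx":0,"wy":0,"wz":0}]'

```text
time_s: 46.98
tcp_pos: [0.5186, -0.0328, 0.0539]
eef_rot: [-78.3, 89.7, 10.7]
contact_force: [-1.5, -0.2, 0.1]
gripper_width: 0.0005
```

```bash
python3 go.py .5172 -.036 .047 178.9
```

```text
t 46.98 tcp [ 0.5186 -0.0328  0.0539] heading tool y 179.01 w 0.0005 F [-1.5 -0.2  0.1] toolx [ 0.005  0.001 -1.   ] j [ 18.  16. -31.   0. -43. -19.]
turn (units .08): [0.02 0.01 0.06]
world d mm [-1.4 -3.2 -6.9]  units now-frame [ 0.34  0.07 -0.16]  units turned-frame [ 0.34  0.07 -0.16]
```

Emit:
arm_command --plan '[{"dx":0.12,"dy":0.05,"dz":-0.15,"wx":0,"wy":0,"wz":0.05},{"dx":0.12,"dy":0,"dz":0,"wx":0,"wy":0,"wz":0},{"dx":0.12,"dy":0,"dz":0,"wx":0,"wy":0,"wz":0},{"dx":0.1,"dy":0,"dz":0,"wx":0,"wy":0,"wz":0}]'

```text
time_s: 47.32
tcp_pos: [0.5185, -0.0349, 0.0473]
eef_rot: [-50.1, 89.8, 39.0]
contact_force: [-18.3, 9.7, 50.2]
gripper_width: 0.0004
```

Emit:
arm_command --plan '[{"dx":-0.6,"dy":0,"dz":0,"wx":0,"wy":0,"wz":0},{"dx":-1,"dy":0,"dz":0,"wx":0,"wy":0,"wz":0},{"dx":-1,"dy":0,"dz":0,"wx":0,"wy":0,"wz":0},{"dx":-1,"dy":0,"dz":0,"wx":0,"wy":0,"wz":0},{"dx":-1,"dy":0,"dz":0.5,"wx":0,"wy":0,"wz":0},{"dx":-0.5,"dy":0,"dz":1,"wx":0,"wy":0,"wz":0},{"dx":0,"dy":0,"dz":1,"wx":0,"wy":0,"wz":0},{"dx":0,"dy":0,"dz":1,"wx":0,"wy":0,"wz":0},{"dx":0,"dy":0,"dz":1,"wx":0,"wy":0,"wz":0},{"dx":0,"dy":0,"dz":1,"wx":0,"wy":0,"wz":0},{"dx":0,"dy":0,"dz":1,"wx":0,"wy":0,"wz":0},{"dx":0,"dy":0,"dz":1,"wx":0,"wy":0,"wz":0},{"dx":0,"dy":0,"dz":1,"wx":0,"wy":0,"wz":0},{"dx":0,"dy":0,"dz":1,"wx":0,"wy":0,"wz":0},{"dx":0,"dy":0,"dz":0,"wx":0,"wy":0,"wz":0}]'

```text
time_s: 48.57
tcp_pos: [0.5207, 0.1559, 0.1502]
eef_rot: [66.8, 89.8, 155.0]
contact_force: [0.4, 0.4, 0.2]
gripper_width: 0.0001
```

```bash
cat > fin.py <<'E'
from h import *
for n in ('wrist','top','side'):
    p,d,m=snap(n,n+'F'); W=cloud(m,d,n=='wrist')
    for nm,(x,y) in dict(a=(.5198,.0763),b=(.6298,.0742),c=(.5172,-.0556),d=(.6272,-.0578)).items():
        sg=-1 if y>0 else 1
        mm=(abs(W[...,0]-x)<.016)&(sg*(W[...,1]-y)>.004)&(sg*(W[...,1]-y)<.027)&(W[...,2]>.045)&(W[...,2]<.09)
        q=W[mm]
        if len(q)>15:
            co=np.polyfit(sg*(q[:,1]-y),q[:,2],1); print(n,nm,len(q),'z med/max',np.round([np.median(q[:,2]),np.percentile(q[:,2],98)],4),'slope',round(co[0],3))
        o=W[(abs(W[...,0]-x)<.016)&(sg*(W[...,1]-y)<-.004)&(sg*(W[...,1]-y)>-.03)&(W[...,2]>.058)&(W[...,2]<.1)]; print('   outside pts',len(o))
    q=W[(W[...,2]>.078)&(W[...,2]<.1)&(abs(W[...,0]-.57)<.05)&(abs(W[...,1]-.009)<.03)]
    if len(q)>10: print('bar',np.round(np.median(q,0),4),np.round(cv2.minAreaRect(q[:,:2].astype(np.float32)*1000)[0],1))
    for t in (r.spot_point(n,'spool')[:1],r.spot_point(n,'meter')[:1],r.spot_point(n,'screwdriver')[:1]): print(t)
a=cv2.imread('pics/sideF.png');cv2.imwrite('pics/sFc.png',cv2.resize(a[140:260,170:310],None,fx=5,fy=5,interpolation=cv2.INTER_CUBIC))
E
python3 fin.py; python3 go.py .5 .15 .15
```

```text
wrist a 961 z med/max [0.0592 0.0608] slope -0.012
   outside pts 0
wrist b 770 z med/max [0.0589 0.0606] slope -0.007
   outside pts 0
   outside pts 0
wrist d 117 z med/max [0.0587 0.0606] slope -0.215
   outside pts 0
bar [0.571  0.0108 0.0863] [572.3   9.5]
[]
[{'centre': [60.0, 189.4], 'score': 0.63}]
[{'centre': [35.3, 42.2], 'score': 0.98}]
top a 100 z med/max [0.0586 0.0638] slope -0.019
   outside pts 0
top b 86 z med/max [0.0588 0.0657] slope -0.162
   outside pts 0
top c 92 z med/max [0.0587 0.0639] slope -0.143
   outside pts 2
top d 92 z med/max [0.0591 0.0644] slope -0.272
   outside pts 2
bar [0.5714 0.0067 0.0856] [571.    6.6]
[{'centre': [363.1, 133.4], 'score': 0.64}]
[{'centre': [254.4, 173.0], 'score': 0.34}]
[{'centre': [288.6, 132.4], 'score': 0.71}]
side a 81 z med/max [0.0602 0.0635] slope -0.055
   outside pts 0
side b 79 z med/max [0.06   0.0641] slope -0.064
   outside pts 0
side c 85 z med/max [0.0602 0.0641] slope -0.015
   outside pts 0
side d 84 z med/max [0.0599 0.0636] slope -0.021
   outside pts 0
bar [0.5727 0.0062 0.0863] [572.7   9. ]
[{'centre': [337.8, 292.3], 'score': 0.74}]
[{'centre': [293.5, 170.1], 'score': 0.92}]
[{'centre': [318.2, 217.9], 'score': 0.63}]
t 49.17 tcp [0.5203 0.1533 0.1509] heading tool y 178.15 w 0.0004 F [ 0.4 -0.1  0.7] toolx [-0.004  0.002 -1.   ] j [ 37.  11. -21.  -0. -58. -39.]
world d mm [-20.3  -3.3  -0.9]  units now-frame [ 0.05  1.01 -0.2 ]  units turned-frame [ 0.05  1.01 -0.2 ]
```

View pics/sFc.png

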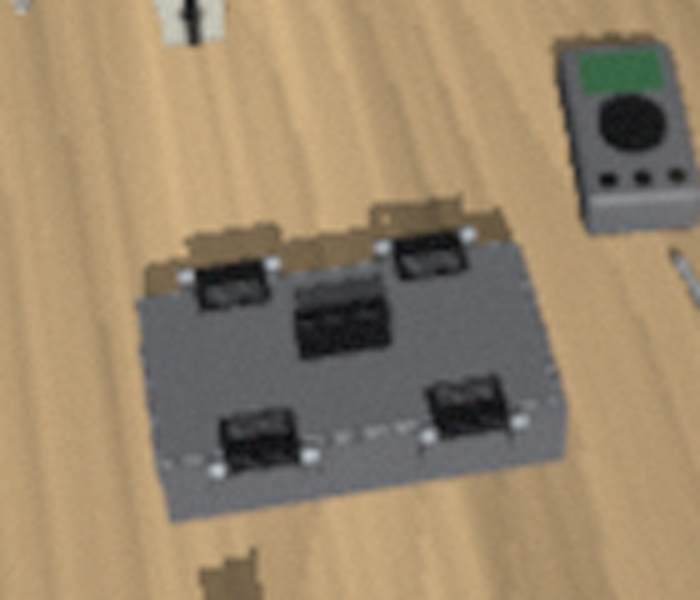

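View pics/wristF.png

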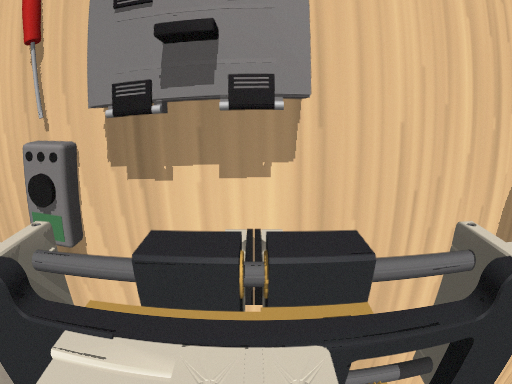

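```bash
python3 -c "
from plant import r
print(r.close_job())"
```

```text
the job is handed in; nothing more can be done
None
```

The job is handed in, at about 49 s of the allowed 208 s; `close_job` gave no verdict.

**What was done**
- I slid the jaw open about 39 mm by gripping its post.
- The module went into the case, along with both spare capacitors. No transformers showed in any view.
- I seated the grey lid and folded all four flaps down.
- I did not touch the screwdriver, meter, spool, yellow lid or blue look-alike.

**Last checks**
- **Lid:** the bar's top is 86.3 mm above the bench, where 86 mm is expected when seated. Its centre is within about 2 mm of the case's centre, and the plate measured level right after seating.
- **Flaps:** in the side view all four lie flat, with fitted slopes of at most 0.06. The top and wrist depth fits were noisier, with slopes of up to 0.27 for flap d and 0.16 for b. The measured heights (median 59–60 mm) and the pictures still show all four flat.
- **Robot:** it stands clear of everything.

**What disagreed or went wrong**
- **Fingertips:** they turned out about 12 mm behind the TCP, where the description says 11 mm ahead. The first capacitor grasp slipped because of this, and I repeated it lower.
- **Knocked capacitor:** one capacitor was knocked aside inside the case before the lid went on. It stayed upright and inside, and was not visible after that.
- **Meter:** in the last top view the network put the meter in the wrong place, with a low score. The side picture shows it where it was.

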